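Close a dowelled core box after gauging its bore

TASK

The bore of this wooden core box has just been gauged: lift the bore gauge out of the lower half and hang it by its hole on the free peg of the template rack, and let go of it there. Then set the upper half on the lower half's two dowels the way round it fits (large hole on the large dowel), close the joint fully, and finish holding the pair pressed together on the bench with a firm steady push of about 15 N, hand still on the upper half, ready for the clamp. Leave the glue bottle, the wax tin and the other things on the bench alone.

Things in the scene. Friction and masses are not known exactly. Their poses are not given: they have to be found in the camera images.
- bottom_joint (a point): Lower half of the core box, loose on the bench: this point is the centre of its upward joint face, 48 mm above the bench; x along the bore, z up. Two pale dowels stand 18 mm out of the face, their top 7 mm tapered: the large one (diameter 12) at x -42, y +37 mm, the small one (diameter 9) at x +42, y -37 mm.
- top_cleat (a point): Centre of the dark grip cleat, 100 (x) x 24 (y) x 24 (z) mm, on the back of the upper half; 12 mm above the block's back, 48 mm above its joint face. x along bore and cleat, z up. Closed, this point lies 48 mm above bottom_joint with x and y axes matching.
- gauge_hole (a point): Centre of the bore gauge's round hanging hole, diameter 18, through its tab (plywood, 34 mm wide in y, 12 mm thick in x); x is the hole's axis, z up. 39 mm above the top of the gauge's stock, 27 mm below the tab's top. The tab can be gripped across its 34 mm width, below or beside the hole, so that the hole stays open.
- peg_mid (a point): Middle of the rack's free peg, on its axis, 170 mm above the bench. The rack's x points from the peg's tip into the board, z up. Peg: dark round rod, diameter 9, length 70 mm along x, tip at x -35, board's face at x +35 mm; it rises 0.14 rad towards the tip (tip 5 mm higher than this point). A hung gauge has its x along the peg, either way.
- core_bottom: The same lower half: brown wooden block 130 (x) x 100 (y) x 36 mm with a half-round red-lacquered bore of radius 24 along x, on a plywood base board 152 x 122 x 12 mm; 0.55 kg, loose. Origin at the centre of the board's underside, axes as bottom_joint.
- core_top: The same upper half, loose, lying joint face down: brown block 130 (x) x 100 (y) x 36 mm, about 0.3 kg, centre of mass under the cleat's middle. Two holes go right through it: the large one (diameter 13.6) at x -42, y +37 mm, the small one (diameter 10.6) at x +42, y -37 mm. Origin at the centre of its joint face (underside).
- bore_gauge: The same gauge, loose, about 0.07 kg, standing upright across the bore of the lower half: plywood half disc of radius 22 down in the bore, dark stock 24 (x) x 84 (y) x 16 (z) mm resting on the joint face, tab above. Origin at the middle of the stock's underside, 55 mm below the hole and 22 mm above the lowest point.
- template_rack: The rack, a fixed pale wooden stand 250 mm wide with an upright back board 192 mm high (22 mm above peg_mid) and a foot 16 mm high that reaches 88 mm out in front of it; a roll of masking tape hangs on the other peg, 125 mm to the +y side of the free one. Origin on the bench at the board's front face, midway.
- wood_glue: White glue bottle with a yellow nozzle, 58 x 59 x 185 mm, origin under its centre; bystander.
- wax_tin: Green and white round tin, diameter 86, 29 mm high, origin under its centre; bystander.

How it is judged:
By the outcome, as a careful person would: the job done as asked, in the order asked, and still so for the second after the job is handed in, while the arm keeps its last pose, push and grip.
It also fails if it takes over 54 s, if anything falls off the work surface, if the arm or the gripper's body presses on something with over 40 N, if the wrist force passes 120 N, or if a joint passes its speed limit or range.

ROBOT

A 7-joint arm with a two-finger parallel gripper is mounted at the origin on the work surface; the furniture and walls round the work are solid. World frame = base frame: x ahead of the robot, y to its left, z up, the work surface at z = 0. Lengths are in m, angles in rad, forces in N, time in s.
With the tool pointing down it reaches from about 0.4 to 0.925 m from the base axis. Payload 4.1 kg.
Tool frame: the origin (TCP) lies midway between the tips of the shut fingers; the grasp point (between the pads) lies 19 mm behind it; y points along the fingers, x is the direction in which the jaws open and shut, and the axes are right-handed (so a half turn about y gives the same grasp; the last joint's range is limited). The gripper opens to 85 mm and grips with 20 to 120 N. Pads are 22 mm wide; open, the fingers measure 114 mm over their backs; the gripper's body (76 mm by 85 mm) begins 54 mm behind the grasp point. The pads swing forward as they close: fully open they stand 13 mm farther back than shut.
Start: joints at [1.077, 0.398, 0.045, 1.537, -0.019, 1.207, -0.051], TCP at [0.25, -0.6, 0.231] pointing down, gripper open.
Joint ranges: [-2.82, 2.82], [-0.49, 2.23], [-1.37, 1.46], [0, 2.46], [-1.36, 4.5], [0.23, 2], [-2.94, 2.94]. Speed limits (rad/s): [2.57, 2.57, 3.14, 3.14, 3.14, 3.14, 3.14].

INTERFACE

Orientations are given as a unit quaternion [x, y, z, w].
In Python, from rig import readout, eyes, job, outline_of gives the robot as it stands.
- The arm moves only by the tool jog_arm, never from a script. Its arguments are lists of equal length, an entry for each row: "offset": the shift along the tool's x, y, z in units of 25 mm (1.0 is 25 mm), a list of three; "twist": the turn about the tool's y in units of 10 degrees (1.0 is 10 degrees); "jaw": the opening in per cent of the stroke, from 0 (shut) to 100 (fully open). In form: {"offset": [[tx, ty, tz], ...], "twist": [twist, ...], "jaw": [jaw, ...]}. A call has 1 to 5 rows; each row shifts and turns the pose as measured when the row begins, along the tool's axes as they then stand; what a row does not reach is not made up. A row lasts 1/8 s, in which the tool goes at most 62.5 mm and 10.7 degrees, less where a joint would pass 70% of its speed; a pose out of reach is approached as far as the arm can. A call is refused whole if a number of a shift passes 1 or a number of a turn 1, either way. A call with a gripper value outside its range is refused whole. The fingers move at their own pace and stop on an object; the grip force is fixed at half the most. Time passes only in rows, so rows that do not move let the fingers close. It gives the time, the measured TCP pose, the force and the opening at its end, in the units of the state.
- readout.get_obs(): the state, without advancing time (a new reading comes with each control period).
- eyes.camera(name): name is "side" or "top" or "wrist"; returns a dict with "frame" (480x640x3 uint8, red, green, blue), "range_z" (480x640 float32, m along the optical axis (not along the pixel's ray), 0 where there is no reading), "fx", "fy", "cx", "cy" (pixels), "cam_to_world" (4x4, takes a point from camera to world coordinates). Camera axes: x right, y up, looking along -z (the intrinsics and any distortion apply to the point x, -y, -z); pixel columns grow to the right and rows downward; lengths in m; the calibration is good to about 2 mm. A picture is of the moment at which its call begins.
- job.hand_in(): hands the job in, once; it reports no verdict.
Trained networks look in the newest picture that a camera, given by its name, has taken for a name from the list of things; names that differ only in an ending like _2 or _b are one class to them, and where a whole thing is asked for, a point or a joint stands for the part that bears it (a point fixed in the world has none). Each returns a list of dicts, best first, with "conf" (0 to 1); they miss things now and then, are a little off and sometimes report something else, mostly with a low value. They report only what shows in the picture. A call takes as long as a camera call.
- outline_of(target, camera): "mask" (480x640 bool, what is visible of it) and "uv" ([column, row] in pixels, amid what is visible of it).
The state is a dict: "t": time; "qpos": joint angles; "dq": joint speeds; "tau": joint torques, N m; "tool_pos": TCP position; "tcp_rot": TCP orientation; "ft_force": force on the tool from outside, world axes, zero at the start; "ft_torque": the same for the moment, N m; "opening": opening from 0.0 (shut) to 1.0 (fully open).
Only numpy, scipy, OpenCV 4.12 (cv2) and the standard library are available. Lean on these libraries where they do the work, as an engineer would, in place of code of your own. Each camera call takes 0.05 s, during which the arm holds its last target.

## Working session

There is one attempt and no reset: what is moved stays moved. The work goes in short steps, Python scripts to look and compute and a tool call to move; the robot and the scene stay as the last step left them, time stands still between calls to the robot, and variables do not carry over. Pictures are saved under pics/ and viewed, and the job is handed in when it is done.

Besides the shell and the picture viewer there is one more tool, called after ">>>" as name(argument=value, ...), one argument or row to a line, values as JSON. jog_arm: Moves the arm, as the interface text tells. Its arguments: {"type":"object","properties":{"offset":{"type":"array","items":{"type":"array","items":{"type":"number"}}},"twist":{"type":"array","items":{"type":"number"}},"jaw":{"type":"array","items":{"type":"number"}}},"required":["offset","twist","jaw"]}

```bash
ls; mkdir -p pics; python3 - <<'E'
from rig import readout, eyes, job, outline_of
import cv2
print(readout.get_obs())
for n in ["side","top","wrist"]:
    c=eyes.camera(n)
    cv2.imwrite(f"pics/{n}0.png",c["frame"][:,:,::-1])
    print(n,c["fx"],c["fy"],c["cx"],c["cy"],c["cam_to_world"].round(3).tolist(),[k for k in c])
E
```

```text
pics
{'t': 0.0, 'qpos': array([ 1.07699666,  0.39920174,  0.04503023,  1.53791023, -0.01871135,
        1.20687788, -0.05071272]), 'dq': array([ 0.00282161, -0.00022194, -0.00107336,  0.00105657,  0.00021422,
        0.00019164,  0.00062459]), 'tau': array([-2.30918158e-04, -4.75130403e+01,  1.36439513e+00, -2.54219252e+01,
        1.15546369e-02,  9.38816374e-03,  7.40777040e-07]), 'tool_pos': array([ 0.24978209, -0.59939369,  0.23024364]), 'tcp_rot': array([-0.58801916,  0.39280523, -0.39159616,  0.58871892]), 'ft_force': array([-0.97666127, -0.13037313, -0.26888316]), 'ft_torque': array([-0.02271494, -0.06267844, -0.02255662]), 'opening': 0.9974836696693278}
side 502.72106086150336 502.72106086150336 319.91753666215493 241.97779892949194 [[0.998, 0.025, -0.063, 0.542], [-0.066, 0.538, -0.841, -0.886], [0.013, 0.843, 0.538, 0.683], [0.0, 0.0, 0.0, 1.0]] ['frame', 'range_z', 'fx', 'fy', 'cx', 'cy', 'cam_to_world']
top 473.6111649329566 473.6111649329566 313.5421634827526 241.89735599326698 [[0.011, 0.99, -0.14, 0.465], [-1.0, 0.008, -0.019, 0.011], [-0.018, 0.141, 0.99, 1.12], [0.0, 0.0, 0.0, 1.0]] ['frame', 'range_z', 'fx', 'fy', 'cx', 'cy', 'cam_to_world']
wrist 335.56292019888645 335.56292019888645 317.5509216844304 237.95730534348715 [[0.385, 0.887, 0.253, 0.314], [-0.923, 0.371, 0.103, -0.573], [-0.003, -0.273, 0.962, 0.373], [0.0, 0.0, 0.0, 1.0]] ['frame', 'range_z', 'fx', 'fy', 'cx', 'cy', 'cam_to_world']
```

View pics/side0.png

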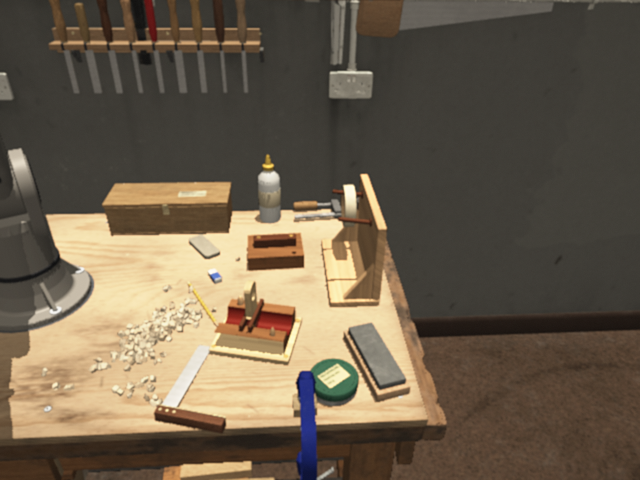

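View pics/top0.png

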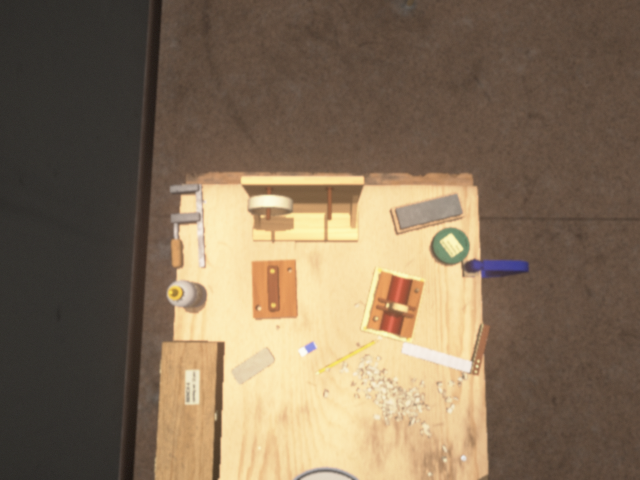

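View pics/wrist0.png

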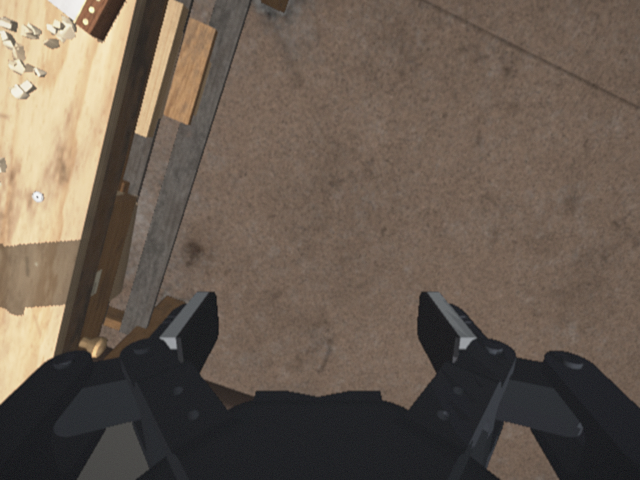

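The side view shows the lower half with its gauge at (255,325), the upper half at (275,250) and the rack at (360,240). In the top view they sit at (393,305), (275,290) and (303,210), and a blue object stands at (495,267). The wrist view shows only the floor and the bench edge. Next I'll turn these into world positions.

```bash
cat > h.py <<'E'
import numpy as np, cv2
from rig import readout, eyes, job, outline_of
def cloud(c):
    z=c["range_z"]; v,u=np.mgrid[0:480,0:640]
    P=np.stack([(u-c["cx"])/c["fx"]*z,-(v-c["cy"])/c["fy"]*z,-z,np.ones_like(z)],-1)
    W=P@np.asarray(c["cam_to_world"]).T
    W=W[...,:3]; W[z==0]=np.nan
    return W
def proj(c,p):
    T=np.linalg.inv(c["cam_to_world"]); q=T[:3,:3]@np.asarray(p)+T[:3,3]
    return np.array([c["cx"]+c["fx"]*q[0]/-q[2], c["cy"]-c["fy"]*q[1]/-q[2]])
E
python3 - <<'E'
from h import *
np.set_printoptions(precision=4,suppress=True)
for n in ["top","side"]:
    c=eyes.camera(n); W=cloud(c)
    np.savez(f"{n}0.npz",W=W,frame=c["frame"],**{k:c[k] for k in("fx","fy","cx","cy","cam_to_world","range_z")})
    for t in ["core_bottom","core_top","bore_gauge","template_rack","wood_glue","wax_tin","bottom_joint","top_cleat","gauge_hole","peg_mid"]:
        r=outline_of(t,n)
        for d in r[:2]:
            m=d["mask"]; P=W[m]; P=P[np.isfinite(P[:,0])]
            print(n,t,round(d["conf"],2),d["uv"],m.sum(),np.nanmedian(P,0),P.min(0),P.max(0))
W=np.load("top0.npz")["W"]
blue=W[255:280,470:528].reshape(-1,3); print(blue[blue[:,2]>0.05].min(0),blue[blue[:,2]>.05].max(0))
E
```

```text
top core_bottom 0.61 [392.4, 297.7] 3000 [ 0.4853 -0.1483  0.0331] [ 0.3951 -0.2255  0.0029] [ 0.564  -0.0783  0.0695]
top bore_gauge 0.77 [391.9, 303.3] 383 [ 0.4711 -0.1447  0.0654] [ 0.4498 -0.1933  0.0337] [ 0.4933 -0.1074  0.1338]
top template_rack 0.89 [302.3, 205.4] 7279 [0.6892 0.0544 0.0586] [ 0.6255 -0.0852 -0.0223] [0.7949 0.2086 0.1969]
top wood_glue 0.87 [188.5, 291.9] 886 [0.4947 0.2965 0.1289] [0.4683 0.2816 0.0053] [0.525  0.335  0.1876]
top wax_tin 0.89 [446.0, 247.2] 1139 [ 0.615  -0.2826  0.0287] [ 0.5733 -0.3274 -0.0021] [ 0.6625 -0.2415  0.035 ]
top bottom_joint 0.78 [394.0, 296.9] 3075 [ 0.4853 -0.1499  0.0324] [ 0.395  -0.2287 -0.0003] [ 0.5663 -0.0783  0.0695]
top bottom_joint 0.16 [391.3, 306.3] 373 [ 0.4712 -0.1406  0.0654] [ 0.4522 -0.191   0.0264] [ 0.4935 -0.1074  0.1338]
top top_cleat 0.86 [275.5, 289.1] 2532 [0.5113 0.1194 0.0372] [ 0.4454  0.0692 -0.0044] [0.5791 0.1737 0.0673]
top gauge_hole 0.82 [395.0, 306.8] 358 [ 0.4711 -0.1443  0.0657] [ 0.4522 -0.1956  0.0337] [ 0.4909 -0.1074  0.1338]
top gauge_hole 0.7 [272.3, 286.4] 2527 [0.5113 0.1194 0.0372
[... 883 characters left out ...]
] 5975 [0.6942 0.0313 0.0473] [ 0.6232 -0.0755 -0.186 ] [0.8083 0.7973 0.1931]
side bottom_joint 0.71 [261.7, 337.7] 4022 [ 0.486  -0.1792  0.0232] [ 0.389  -0.2323 -0.0026] [ 0.5641 -0.0793  0.0895]
side top_cleat 0.94 [275.4, 250.5] 1906 [0.5109 0.0918 0.0349] [ 0.4431  0.0645 -0.0036] [0.5755 0.2295 0.0633]
side gauge_hole 0.7 [249.5, 307.0] 673 [ 0.4702 -0.1646  0.0724] [ 0.4483 -0.1956  0.0277] [ 0.4903 -0.1074  0.1318]
side peg_mid 0.88 [354.7, 252.5] 5993 [0.694  0.0299 0.0471] [ 0.6231 -0.0755 -0.2737] [0.9059 0.7907 0.1931]
side peg_mid 0.31 [273.4, 252.8] 1994 [0.5088 0.0925 0.0349] [ 0.4347  0.0645 -0.0036] [0.5756 0.2366 0.0633]
[ 0.5502 -0.4468  0.0523] [ 0.5817 -0.3132  0.0861]
```

```bash
python3 - <<'E'
import numpy as np,cv2
from h import *
d=np.load("top0.npz"); f=d["frame"][:,:,::-1]
def crop(f,u0,v0,w,h,s): return cv2.resize(f[v0:v0+h,u0:u0+w],None,fx=s,fy=s,interpolation=cv2.INTER_CUBIC)
a=crop(f,350,260,90,90,5); b=crop(f,230,250,70,90,5)
cv2.imwrite("pics/topc.png",np.hstack([a,b]))
s=np.load("side0.npz"); f=s["frame"][:,:,::-1]
cv2.imwrite("pics/sidec.png",np.hstack([crop(f,200,270,110,100,4),crop(f,235,220,80,100,4)]))
cv2.imwrite("pics/rack.png",np.vstack([crop(f,310,165,90,75,4), crop(d["frame"][:,:,::-1],235,170,90,75,4)][:1]+[crop(d["frame"][:,:,::-1],280,170,90,75,4)]))
E
```

```text
(no output)
```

View pics/topc.png

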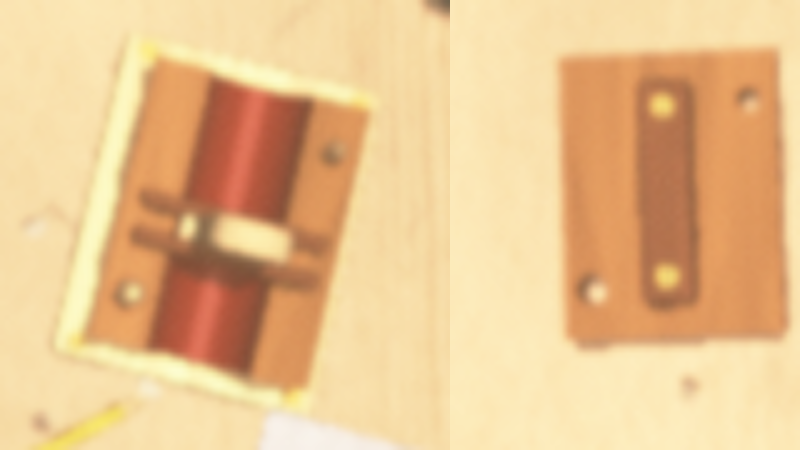

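View pics/sidec.png

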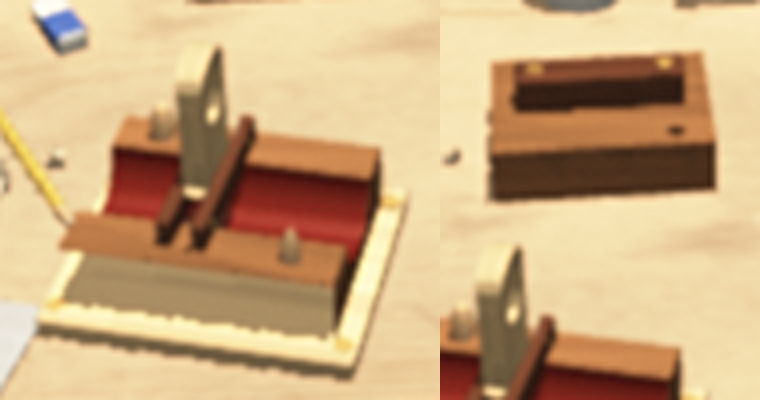

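View pics/rack.png

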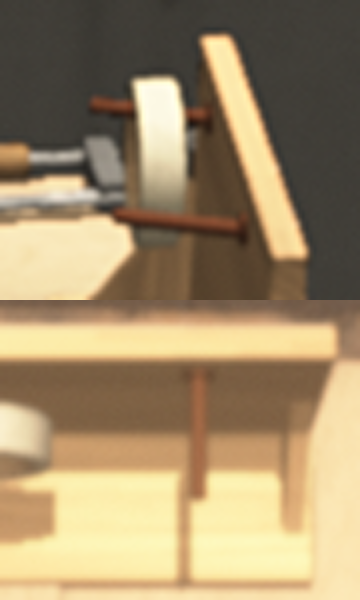

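```bash
python3 - <<'E'
import numpy as np,cv2
from h import *
np.set_printoptions(precision=4,suppress=True)
from scipy.spatial.transform import Rotation as R
o=readout.get_obs(); M=R.from_quat(o["tcp_rot"]).as_matrix(); print(M)
d=np.load("top0.npz"); W=d["W"]; s=np.load("side0.npz"); Ws=s["W"]
def rect(P):
    P=P[np.isfinite(P[:,0])]
    r=cv2.minAreaRect((P[:,:2]*1000).astype(np.float32)); return len(P),r, np.median(P[:,2]), P.mean(0)
def sel(W,x0,x1,y0,y1,z0,z1):
    P=W.reshape(-1,3); return P[(P[:,0]>x0)&(P[:,0]<x1)&(P[:,1]>y0)&(P[:,1]<y1)&(P[:,2]>z0)&(P[:,2]<z1)]
for nm,w in(("top",W),("side",Ws)):
    print(nm,"table z",np.nanmedian(sel(w,.3,.4,0,.1,-.05,.05)[:,2]))
    print("coretop back",rect(sel(w,.42,.6,.05,.2,.028,.045)))
    print("cleat",rect(sel(w,.42,.6,.05,.2,.052,.08)))
    print("lower joint",rect(sel(w,.38,.6,-.25,-.06,.042,.054)))
    print("lower board",rect(sel(w,.38,.6,-.25,-.06,.008,.016)))
    print("tab",rect(sel(w,.4,.55,-.22,-.08,.085,.16)), sel(w,.4,.55,-.22,-.08,.085,.16)[:,2].max())
    print("rackboard top",rect(sel(w,.6,.9,-.12,.25,.185,.2)))
    p=sel(w,.66,.77,-.04,.03,.15,.19); print("peg",len(p),p.min(0),p.max(0),p.mean(0))
    pf=np.polyfit(p[:,0],p[:,1:],1) ; print(pf)
    b=sel(w,.75,.9,-.08,.2,.1,.18); print("board face",np.percentile(b[:,0],[5,20,50,80]), np.polyfit(b[:,1],b[:,0],1))
E
```

```text
[[ 0.3847  0.      0.9231]
 [-0.9231 -0.0001  0.3847]
 [ 0.0001 -1.     -0.    ]]
top table z 0.0006244198688162284
coretop back (1963, ((512.409423828125, 122.42559051513672), (130.37905883789062, 100.13941192626953), 2.8730857372283936), np.float64(0.03662732035043659), array([0.5113, 0.1215, 0.0366]))
cleat (484, ((512.1111450195312, 122.38743591308594), (99.6771469116211, 24.498809814453125), 3.7298812866210938), np.float64(0.06023480006037152), array([0.5118, 0.1219, 0.0601]))
lower joint (1259, ((479.3022766113281, -153.2158660888672), (100.4957046508789, 129.96116638183594), 75.85271453857422), np.float64(0.0484158622841373), array([ 0.4797, -0.1538,  0.0483]))
lower board (886, ((471.70733642578125, -146.61045837402344), (163.22039794921875, 187.34922790527344), 88.33061218261719), np.float64(0.012213887592377626), array([ 0.4746, -0.1346,  0.0122]))
tab (119, ((471.44677734375, -149.86244201660156), (33.29084396362305, 12.24340534210205), 74.7297134399414), np.float64(0.12818956046825003), array([ 0.4716, -0.1477,  0.1239])) 0.1338064944029398
rackboard top (1207, ((700.9359
[... 268 characters left out ...]
26  0.1889]]Traceback (most recent call last):
  File "<stdin>", line 22, in <module>
    return _quantile_unchecked(
        a, q, axis, out, overwrite_input, method, keepdims, weights)
    return _ureduce(a,
                    func=_quantile_ureduce_func,
    ...<5 lines>...
                    overwrite_input=overwrite_input,
                    method=method)
    r = func(a, **kwargs)
    result = _quantile(arr,
                       quantiles=q,
    ...<2 lines>...
                       out=out,
                       weights=wgt)
    slices_having_nans = np.isnan(arr[-1, ...])
                                  ~~~^^^^^^^^^
IndexError: index -1 is out of bounds for axis 0 with size 0
```

```bash
python3 - <<'E'
import numpy as np,cv2
from h import *
np.set_printoptions(precision=4,suppress=True)
d=np.load("top0.npz"); W=d["W"]; s=np.load("side0.npz"); Ws=s["W"]
def rect(P):
    P=P[np.isfinite(P[:,0])]
    return (len(P),cv2.minAreaRect((P[:,:2]*1000).astype(np.float32)), P.mean(0)) if len(P)>3 else len(P)
def sel(W,x0,x1,y0,y1,z0,z1):
    P=W.reshape(-1,3); return P[(P[:,0]>x0)&(P[:,0]<x1)&(P[:,1]>y0)&(P[:,1]<y1)&(P[:,2]>z0)&(P[:,2]<z1)]
for nm,w in(("top",W),("side",Ws)):
    print(nm)
    print("coretop back",rect(sel(w,.42,.6,.05,.2,.028,.045)))
    print("cleat",rect(sel(w,.42,.6,.05,.2,.052,.08)))
    print("lower joint",rect(sel(w,.38,.6,-.25,-.06,.042,.054)))
    print("tab",rect(sel(w,.4,.55,-.22,-.08,.085,.16)))
    print("rackboard top",rect(sel(w,.72,.9,-.12,.25,.185,.2)))
    b=sel(w,.7,.8,-.09,.21,.03,.18)
    print("face hist",np.histogram(b[:,0],np.arange(.70,.80,.005)))
    p=sel(w,.64,.724,-.03,.02,.15,.19); print("peg",len(p),p.min(0),p.max(0),p.mean(0))
    pf=np.polyfit(p[:,0],p[:,1:],1) ; print(pf)
    for x in np.arange(.64,.73,.01):
        q=p[abs(p[:,0]-x)<.005]; 
        if len(q): print(x.round(3),len(q),q[:,1].min(),q[:,1].max(),np.median(q[:,1]),q[:,2].max())
    t=sel(w,.64,.724,.06,.2,.1,.3); print("tape",t.min(0),t.max(0))
E
```

```text
top
coretop back (1963, ((512.409423828125, 122.42559051513672), (130.37905883789062, 100.13941192626953), 2.8730857372283936), array([0.5113, 0.1215, 0.0366]))
cleat (484, ((512.1111450195312, 122.38743591308594), (99.6771469116211, 24.498809814453125), 3.7298812866210938), array([0.5118, 0.1219, 0.0601]))
lower joint (1259, ((479.3022766113281, -153.2158660888672), (100.4957046508789, 129.96116638183594), 75.85271453857422), array([ 0.4797, -0.1538,  0.0483]))
tab (119, ((471.44677734375, -149.86244201660156), (33.29084396362305, 12.24340534210205), 74.7297134399414), array([ 0.4716, -0.1477,  0.1239]))
rackboard top (691, ((726.041015625, 54.26304626464844), (12.285078048706055, 246.45664978027344), 0.12010542303323746), array([0.7258, 0.0503, 0.1927]))
face hist (array([  39,   38, 1017,  442,    0,    0,    0,    0,    0,    0,    0,
          0,    0,    0,    0,    0,    0,    0,    0,    0]), array([0.7  , 0.705, 0.71 , 0.715, 0.72 , 0.725, 0.73 , 0.735, 0.74 ,
       0.745, 0.75 , 0.755, 0.76 , 0.765, 0.77 , 0.775, 0.78 , 0.785,
       0.79 , 0.795, 0.8  ]))
peg 283 [ 0.6458
[... 2316 characters left out ...]
 24 -0.00791527097310385 -0.00010499598054336534 -0.0050634406194055015 0.1767430615896829
0.67 17 -0.00728858317102854 -0.0011059770301241612 -0.004730915775581268 0.17459804671960233
0.68 23 -0.007919028390687699 0.0010896515127488682 -0.003933354963209346 0.17390623776021408
0.69 20 -0.008339148406981467 -0.000595215562279261 -0.004281639426786221 0.1724133197770562
0.7 24 -0.009330137422400409 0.0006315264704452872 -0.003898416295276874 0.17122781929820474
0.71 93 -0.029420960728767764 0.018872668074278676 -0.008325001351314198 0.1899341630246838
0.72 7 -0.027763640790156252 0.013991896372575252 -0.0072680481268825314 0.18984704642526135
tape [0.6427 0.0603 0.1001] [0.7239 0.1766 0.1931]
```

```bash
cat >> h.py <<'E'
def state():
    from scipy.spatial.transform import Rotation as R
    o=readout.get_obs(); M=R.from_quat(o["tcp_rot"]).as_matrix()
    return o,M,np.degrees(np.arctan2(M[1,0],M[0,0]))
def plan(tgt,phi,step=1.0,n=99):
    o,M,p0=state(); p=np.array(o["tool_pos"]); tgt=np.array(tgt,float)
    print("t",round(o["t"],2),"pos",p.round(4),"phi",round(p0,2),"F",np.round(o["ft_force"],1),"T",np.round(o["ft_torque"],2),"op",round(o["opening"],3),"down",M[:,1].round(3))
    cur=p0; rows=[];tw=[]
    for i in range(n):
        a=np.radians(cur); X=np.array([np.cos(a),np.sin(a),0]);Z=np.array([-np.sin(a),np.cos(a),0]);Y=np.array([0,0,-1])
        d=tgt-p; u=np.array([d@X,d@Y,d@Z])/.025
        dt=(phi-cur+180)%360-180; t=float(np.clip(-dt/10,-1,1))
        if np.abs(u).max()<.02 and abs(t)<.02: break
        k=max(1,np.abs(u).max()/step); u=(u/k).round(2); t=round(t,2)
        p=p+.025*(u[0]*X+u[1]*Y+u[2]*Z); cur-=10*t
        rows.append(u.tolist()); tw.append(t)
    for j in range(0,len(rows),5): print('{"offset":',rows[j:j+5],', "twist":',tw[j:j+5],"}")
E
python3 - <<'E'
from h import *
plan([0.45,-0.145,0.23],-105.2)
E
```

```text
t 1.25 pos [ 0.25   -0.6     0.2314] phi -67.38 F [ 0.3 -0.7  0.5] T [ 0.   -0.01 -0.04] op 0.998 down [ 0. -0. -1.]
{"offset": [[-0.95, 0.0, 1.0], [-1.0, 0.0, 0.74], [-1.0, 0.0, 0.49], [-1.0, 0.0, 0.29], [-1.0, 0.0, 0.15]] , "twist": [1.0, 1.0, 1.0, 0.78, 0.0] }
{"offset": [[-1.0, 0.0, 0.15], [-1.0, 0.0, 0.15], [-1.0, 0.0, 0.15], [-1.0, 0.0, 0.15], [-1.0, 0.01, 0.15]] , "twist": [0.0, 0.0, 0.0, 0.0, 0.0] }
{"offset": [[-1.0, 0.0, 0.15], [-1.0, 0.01, 0.15], [-1.0, 0.0, 0.15], [-1.0, 0.01, 0.15], [-1.0, 0.0, 0.15]] , "twist": [0.0, 0.0, 0.0, 0.0, 0.0] }
{"offset": [[-1.0, 0.01, 0.15], [-1.0, 0.0, 0.15], [-1.0, 0.01, 0.15], [-0.93, 0.0, 0.15]] , "twist": [0.0, 0.0, 0.0, 0.0] }
```

>>> jog_arm(
  offset=[
    [-0.95,0,1],
    [-1,0,0.74],
    [-1,0,0.49],
    [-1,0,0.29],
    [-1,0,0.15],
  ],
  twist=[1,1,1,0.78,0],
  jaw=[100,100,100,100,100],
)

```text
t: 1.88
tool_pos: [0.3096, -0.4665, 0.2311]
tcp_rot: [0.422, -0.567, 0.568, -0.422]
ft_force: [0.0, 0.0, 0.0]
opening: 0.999
```

>>> jog_arm(
  offset=[
    [-1,0,0.15],
    [-1,0,0.15],
    [-1,0,0.15],
    [-1,0,0.15],
    [-1,0,0.15],
  ],
  twist=[0,0,0,0,0],
  jaw=[100,100,100,100,100],
)

```text
t: 2.5
tool_pos: [0.3655, -0.3483, 0.2318]
tcp_rot: [0.422, -0.566, 0.569, -0.422]
ft_force: [-0.2, 0.4, 1.0]
opening: 1.001
```

```bash
python3 - <<'E'
from h import *
plan([0.45,-0.145,0.22],-105.2)
E
```

```text
t 2.5 pos [ 0.3655 -0.3483  0.2318] phi -106.72 F [-0.2  0.4  1. ] T [-0.01 -0.   -0.04] op 1.001 down [ 0.002 -0.003 -1.   ]
{"offset": [[-1.0, 0.05, 0.1], [-1.0, 0.05, 0.13], [-1.0, 0.06, 0.13], [-1.0, 0.05, 0.13], [-1.0, 0.06, 0.13]] , "twist": [-0.15, -0.0, -0.0, -0.0, -0.0] }
{"offset": [[-1.0, 0.05, 0.13], [-1.0, 0.06, 0.13], [-1.0, 0.05, 0.13], [-0.74, 0.04, 0.09]] , "twist": [-0.0, -0.0, -0.0, -0.0] }
```

>>> jog_arm(
  offset=[
    [-1,0.05,0.1],
    [-1,0.05,0.13],
    [-1,0.06,0.13],
    [-1,0.05,0.13],
    [-1,0.05,0.13],
  ],
  twist=[-0.15,0,0,0,0],
  jaw=[100,100,100,100,100],
)

```text
t: 3.12
tool_pos: [0.4156, -0.2264, 0.2252]
tcp_rot: [0.431, -0.559, 0.562, -0.431]
ft_force: [0.5, 0.2, -0.2]
opening: 1.001
```

>>> jog_arm(
  offset=[
    [-1,0.05,0.13],
    [-1,0.05,0.13],
    [-1,0.05,0.13],
    [-0.74,0.05,0.1],
    [0,0,0],
  ],
  twist=[0,0,0,0,0],
  jaw=[100,100,100,100,100],
)

```text
t: 3.75
tool_pos: [0.4529, -0.1324, 0.2199]
tcp_rot: [0.433, -0.557, 0.561, -0.433]
ft_force: [-0.1, -0.4, 0.2]
opening: 1.001
```

```bash
python3 - <<'E'
from h import *
c=eyes.camera("wrist"); W=cloud(c); np.savez("w1.npz",W=W,**c)
cv2.imwrite("pics/w1.png",c["frame"][:,:,::-1])
plan([0.47,-0.151,0.22],-105.2)
def rect(P):
    return (len(P),cv2.minAreaRect((P[:,:2]*1000).astype(np.float32)), P.mean(0)) if len(P)>3 else len(P)
P=W.reshape(-1,3)
def s(z0,z1): return P[(P[:,0]>.38)&(P[:,0]<.6)&(P[:,1]>-.25)&(P[:,1]<-.06)&(P[:,2]>z0)&(P[:,2]<z1)]
print(rect(s(.042,.054)));print(rect(s(.085,.14)));print(rect(s(.12,.14)))
print(P[P[:,2]>.1].shape, np.nanmax(s(.085,.14)[:,2]))
E
```

```text
t 3.8 pos [ 0.4526 -0.1335  0.22  ] phi -104.56 F [ 0.1 -0.5  0.4] T [-0.02 -0.   -0.06] op 1.002 down [ 0.003 -0.004 -1.   ]
{"offset": [[0.5, -0.0, 0.85]] , "twist": [0.06] }
(7041, ((478.18560791015625, -152.8541259765625), (100.1289291381836, 130.366943359375), 76.09881591796875), array([ 0.48391832, -0.1546947 ,  0.04750193]))
(1157, ((470.6265869140625, -150.1620635986328), (33.7764892578125, 12.455070495605469), 75.55027770996094), array([ 0.47251517, -0.15040026,  0.12011725]))
(849, ((470.5541687011719, -150.28387451171875), (33.23722839355469, 12.375585556030273), 75.55027770996094), array([ 0.47125586, -0.15001293,  0.12718842]))
(70911, 3) 0.1311597998578993
```

View pics/w1.png

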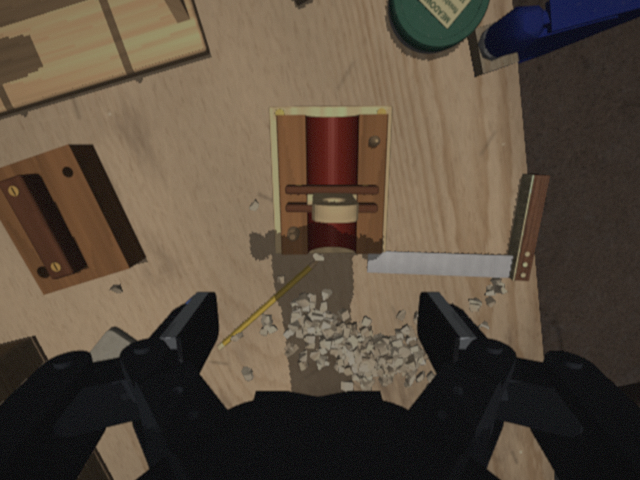

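The wrist view puts the tab at (335,207) and the lower half around (332,180). The wrist estimate agrees with the averaged top and side estimate to about 1 mm.

>>> jog_arm(
  offset=[
    [0.47,0,0.85],
    [0,0,0],
    [0,0.5,0],
  ],
  twist=[0,0,0],
  jaw=[100,100,100],
)

```text
t: 4.18
tool_pos: [0.4694, -0.1531, 0.2079]
tcp_rot: [0.432, -0.557, 0.563, -0.432]
ft_force: [1.3, -0.2, 0.3]
opening: 1.001
```

```bash
python3 - <<'E'
from h import *
plan([0.4705,-0.1502,0.086],-104.5)
E
```

```text
t 4.17 pos [ 0.4694 -0.1531  0.2079] phi -104.73 F [ 1.3 -0.2  0.3] T [0.02 0.01 0.02] op 1.001 down [ 0.004 -0.006 -1.   ]
{"offset": [[-0.03, 1.0, 0.0], [-0.02, 1.0, 0.0], [-0.03, 1.0, 0.0], [-0.02, 1.0, 0.01], [-0.02, 0.88, 0.0]] , "twist": [-0.02, -0.0, -0.0, -0.0, -0.0] }
```

>>> jog_arm(
  offset=[
    [-0.04,1,0],
    [-0.04,1,0],
    [0,1,0],
    [0,1,0],
    [0,0.8,0],
  ],
  twist=[0,0,0,0,0],
  jaw=[100,100,100,100,100],
)

```text
t: 4.8
tool_pos: [0.4648, -0.1515, 0.0815]
tcp_rot: [0.433, -0.559, 0.562, -0.43]
ft_force: [0.0, -0.5, -0.1]
opening: 1.001
```

```bash
python3 - <<'E'
from h import *
plan([0.4705,-0.1502,0.086],-104.5)
E
```

```text
t 4.8 pos [ 0.4648 -0.1515  0.0815] phi -104.81 F [ 0.  -0.5 -0.1] T [-0.01 -0.04  0.12] op 1.001 down [-0.    -0.006 -1.   ]
{"offset": [[-0.11, -0.18, 0.21]] , "twist": [-0.03] }
```

>>> jog_arm(
  offset=[
    [-0.11,-0.15,0.21],
    [0,0,0],
  ],
  twist=[0,0,0],
  jaw=[100,100],
)

```text
schema error: expected 2 entries
```

>>> jog_arm(
  offset=[
    [-0.1,-0.15,0.21],
    [0,0,0],
  ],
  twist=[0,0],
  jaw=[100,100],
)

```text
t: 5.05
tool_pos: [0.4686, -0.1497, 0.084]
tcp_rot: [0.434, -0.56, 0.561, -0.429]
ft_force: [0.7, -0.4, 0.6]
opening: 0.999
```

```bash
python3 - <<'E'
from h import *
plan([0.4705,-0.1502,0.086],-104.5)
E
```

```text
t 5.05 pos [ 0.4686 -0.1497  0.084 ] phi -104.81 F [ 0.7 -0.4  0.6] T [-0.05  0.    0.02] op 0.999 down [-0.004 -0.005 -1.   ]
{"offset": [[-0.0, -0.08, 0.08]] , "twist": [-0.03] }
```

>>> jog_arm(
  offset=[
    [0,-0.08,0.08],
    [0,0,0],
    [0,0,0],
    [0,0,0],
    [0,0,0],
  ],
  twist=[0,0,0,0,0],
  jaw=[0,0,0,0,0],
)

```text
t: 5.68
tool_pos: [0.4718, -0.1507, 0.0884]
tcp_rot: [0.433, -0.559, 0.562, -0.43]
ft_force: [0.3, -0.2, -0.7]
opening: 0.385
```

```bash
python3 - <<'E'
from h import *
c=eyes.camera("wrist");cv2.imwrite("pics/w2.png",c["frame"][:,:,::-1])
plan([0.56,-0.07,0.157],-90)
E
```

```text
t 5.72 pos [ 0.4718 -0.1507  0.0884] phi -104.82 F [ 0.   0.5 -0.7] T [ 0.05 -0.03  0.  ] op 0.389 down [-0.001 -0.006 -1.   ]
{"offset": [[-1.0, -0.68, 0.64], [-1.0, -0.78, 0.92], [-0.91, -0.78, 1.0], [-0.6, -0.51, 0.65]] , "twist": [-1.0, -0.48, -0.0, -0.0] }
```

View pics/w2.png

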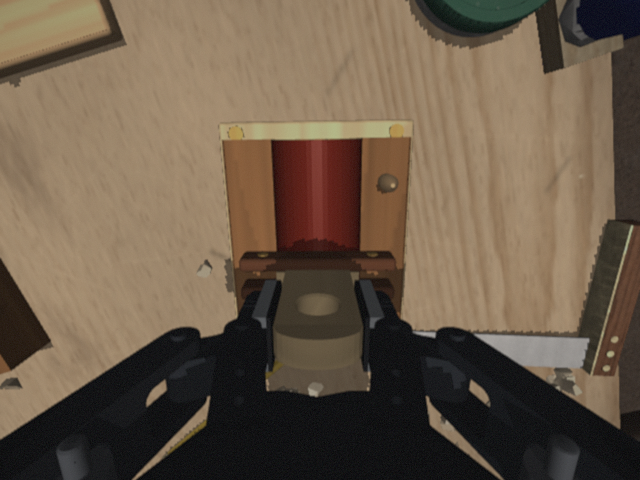

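Gripped: the opening of 0.39 is about 33 mm, and the hole is open at (318,305). Lifting.

>>> jog_arm(
  offset=[
    [0,-0.5,0],
    [0,-0.9,0],
    [0,-0.9,0],
    [0,-0.7,0],
    [0,0,0],
  ],
  twist=[0,0,0,0,0],
  jaw=[0,0,0,0,0],
)

```text
t: 6.35
tool_pos: [0.4718, -0.1501, 0.1678]
tcp_rot: [0.433, -0.559, 0.562, -0.43]
ft_force: [-0.5, -0.1, -1.4]
opening: 0.386
```

```bash
python3 - <<'E'
from h import *
plan([0.595,-0.002,0.163],-90)
E
```

```text
t 6.35 pos [ 0.4718 -0.1501  0.1678] phi -104.81 F [-0.5 -0.1 -1.4] T [-0.02  0.01  0.01] op 0.386 down [-0.    -0.006 -1.   ]
{"offset": [[-1.0, 0.03, 0.47], [-1.0, 0.03, 0.7], [-1.0, 0.03, 0.83], [-1.0, 0.03, 0.83], [-1.0, 0.03, 0.83]] , "twist": [-1.0, -0.48, -0.0, -0.0, -0.0] }
{"offset": [[-1.0, 0.04, 0.83], [-0.14, 0.0, 0.12]] , "twist": [-0.0, -0.0] }
```

>>> jog_arm(
  offset=[
    [-1,0,0.47],
    [-1,0,0.7],
    [-1,0,0.8],
    [-1,0,0.8],
    [-0.9,0,0.75],
  ],
  twist=[-1,-0.48,0,0,0],
  jaw=[0,0,0,0,0],
)

```text
t: 6.98
tool_pos: [0.5685, -0.0291, 0.1642]
tcp_rot: [0.504, -0.499, 0.499, -0.498]
ft_force: [0.6, -0.1, -0.5]
opening: 0.387
```

```bash
python3 - <<'E'
from h import *
plan([0.595,-0.002,0.162],-90)
E
```

```text
t 6.97 pos [ 0.5685 -0.0291  0.1642] phi -89.8 F [ 0.6 -0.1 -0.5] T [-0.03 -0.    0.03] op 0.387 down [-0.005 -0.006 -1.   ]
{"offset": [[-1.0, 0.08, 0.99], [-0.08, 0.01, 0.07]] , "twist": [0.02, -0.0] }
```

>>> jog_arm(
  offset=[
    [-0.9,0.08,0.9],
    [0,0,0],
    [0,0,0],
  ],
  twist=[0,0,0],
  jaw=[0,0,0],
)

```text
t: 7.35
tool_pos: [0.5921, -0.0001, 0.1593]
tcp_rot: [0.506, -0.499, 0.496, -0.499]
ft_force: [-1.0, -0.4, -0.7]
opening: 0.383
```

```bash
python3 - <<'E'
from h import *
plan([0.61,-0.002,0.161],-90)
for n in("wrist","side"):
    c=eyes.camera(n); W=cloud(c); f=c["frame"][:,:,::-1].copy()
    if n=="side": f=cv2.resize(f[150:270,260:420],None,fx=4,fy=4,interpolation=cv2.INTER_CUBIC)
    cv2.imwrite(f"pics/{n}3.png",f); np.savez(f"{n}3.npz",W=W,**c)
E
```

```text
t 7.35 pos [ 5.921e-01 -1.000e-04  1.593e-01] phi -89.45 F [-1.  -0.4 -0.7] T [ 0.03 -0.02  0.01] op 0.383 down [-0.009 -0.004 -1.   ]
{"offset": [[0.08, -0.07, 0.71]] , "twist": [0.06] }
```

View pics/wrist3.png

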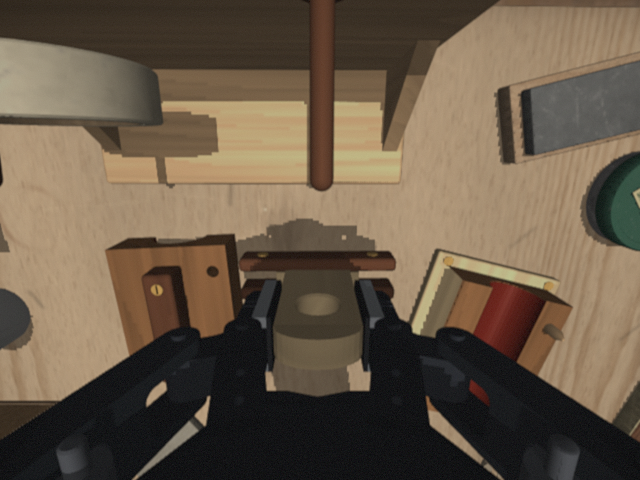

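View pics/side3.png

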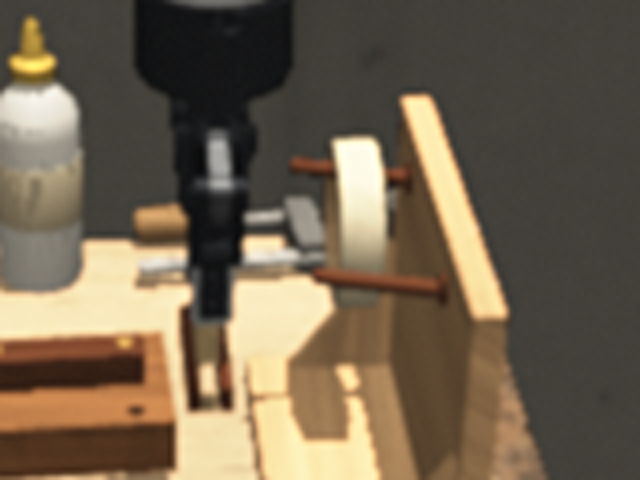

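```bash
python3 - <<'E'
import numpy as np
np.set_printoptions(precision=4,suppress=True)
for n in ("wrist3","side3"):
    d=np.load(n+".npz"); W=d["W"].reshape(-1,3)
    def s(x0,x1,y0,y1,z0,z1): return W[(W[:,0]>x0)&(W[:,0]<x1)&(W[:,1]>y0)&(W[:,1]<y1)&(W[:,2]>z0)&(W[:,2]<z1)]
    p=s(.63,.705,-.02,.02,.15,.19)
    print(n,len(p),p[:,0].min())
    for x in np.arange(.645,.706,.01):
        q=p[abs(p[:,0]-x)<.004]
        if len(q): print(x.round(3),q[:,1].min(),q[:,1].max(),q[:,2].max())
    g=s(.57,.615,-.05,.05,.193,.215); print("tabtop",len(g),g.min(0) if len(g) else 0,g.max(0) if len(g) else 0)
    print(np.histogram(s(.57,.615,-.012,.012,.16,.22)[:,2],np.arange(.16,.22,.003)))
    st=s(.57,.63,-.06,.06,.11,.145); print("stock",len(st),st.min(0),st.max(0))
E
```

```text
wrist3 4402 0.6443542723119403
0.645 -0.005354262283768508 0.00327032694473968 0.17997892329599272
0.655 -0.00521232531684268 0.0033391672826549156 0.1796236219225441
0.665 -0.0054278309520174265 0.0033954230942913185 0.1783120432454634
0.675 -0.005328712963474008 0.0034664475958581424 0.17639820094583458
0.685 -0.0051186795613300815 0.0035360774102586303 0.1750245390398353
0.695 -0.004978407058781618 0.003616526140336686 0.17352922812054908
0.705 -0.005197856932878607 0.0036328605385424198 0.17249225609944416
tabtop 10650 [ 0.5795 -0.0499  0.193 ] [0.6075 0.05   0.215 ]
(array([ 150,  550,  313,  121,   58,   54,   66,  154,  241,  249,  286,
        298,  732, 1656,    2,    0,    0,    0,    0]), array([0.16 , 0.163, 0.166, 0.169, 0.172, 0.175, 0.178, 0.181, 0.184,
       0.187, 0.19 , 0.193, 0.196, 0.199, 0.202, 0.205, 0.208, 0.211,
       0.214, 0.217]))
stock 4318 [ 0.5787 -0.0417  0.1193] [0.6036 0.0417 0.145 ]
side3 134 0.6422555910228928
0.645 -0.005636295065571173 -0.0004989184401389402 0.17841466218540147
0.655 -0.00865353678955294 0.0016734221459137055 0.17661133901939297
0.665 -0.005581123812753996 0.0006896808197270898 0.17528876544619898
0.675 -0.00731733332649831 0.0007656018613142468 0.17489441208099266
0.685 -0.0068688852498806074 0.0007661943746939404 0.17345964743983566
0.695 -0.007897267369732619 -0.0007800154322261665 0.17248640870073317
0.705 -0.007904233235260016 0.0014235937199488236 0.17092555263844889
tabtop 76 [ 0.5783 -0.0495  0.193 ] [0.6044 0.0168 0.2148]
(array([0, 0, 0, 0, 0, 0, 0, 0, 0, 0, 0, 0, 0, 0, 0, 0, 0, 0, 0]), array([0.16 , 0.163, 0.166, 0.169, 0.172, 0.175, 0.178, 0.181, 0.184,
       0.187, 0.19 , 0.193, 0.196, 0.199, 0.202, 0.205, 0.208, 0.211,
       0.214, 0.217]))
stock 215 [ 0.5762 -0.0468  0.1111] [0.6009 0.0365 0.1447]
```

>>> jog_arm(
  offset=[
    [0.04,-0.03,0.8],
    [0,0,0.8],
    [0,0,0],
  ],
  twist=[0.05,0,0],
  jaw=[0,0,0],
)

```text
t: 7.82
tool_pos: [0.6312, -0.0044, 0.1601]
tcp_rot: [0.503, -0.502, 0.5, -0.495]
ft_force: [-0.3, 0.4, -1.6]
opening: 0.385
```

```bash
python3 - <<'E'
from h import *
plan([0.677,-0.001,0.1555],-90)
E
```

```text
t 7.83 pos [ 0.6312 -0.0044  0.1601] phi -90.25 F [-0.3  0.4 -1.6] T [ 0.01 -0.04 -0.02] op 0.385 down [-0.01  -0.006 -1.   ]
{"offset": [[-0.08, 0.1, 1.0], [-0.06, 0.09, 0.83]] , "twist": [-0.02, -0.0] }
```

>>> jog_arm(
  offset=[
    [-0.14,0,0],
    [0,0,0],
  ],
  twist=[-0.02,0],
  jaw=[0,0],
)

```text
t: 8.07
tool_pos: [0.6294, -0.0015, 0.16]
tcp_rot: [0.504, -0.502, 0.499, -0.495]
ft_force: [-0.1, 0.4, -1.0]
opening: 0.389
```

```bash
python3 - <<'E'
from h import *
plan([0.677,-0.001,0.1555],-90,.6)
E
```

```text
t 8.07 pos [ 0.6294 -0.0015  0.16  ] phi -90.11 F [-0.1  0.4 -1. ] T [ 0.02 -0.02  0.03] op 0.389 down [-0.012 -0.006 -1.   ]
{"offset": [[-0.01, 0.06, 0.6], [-0.01, 0.06, 0.6], [-0.0, 0.05, 0.6], [-0.0, 0.01, 0.1]] , "twist": [-0.01, -0.0, -0.0, -0.0] }
```

>>> jog_arm(
  offset=[
    [0,0.03,0.6],
    [0,0.04,0.6],
  ],
  twist=[0,0],
  jaw=[0,0],
)

```text
t: 8.32
tool_pos: [0.66, -0.0018, 0.1584]
tcp_rot: [0.504, -0.502, 0.499, -0.495]
ft_force: [-0.0, 0.4, -1.2]
opening: 0.386
```

```bash
python3 - <<'E'
from h import *
plan([0.677,-0.001,0.1555],-90,.6)
c=eyes.camera("wrist"); cv2.imwrite("pics/w4.png",c["frame"][:,:,::-1])
E
```

```text
t 8.32 pos [ 0.66   -0.0018  0.1584] phi -90.1 F [-0.   0.4 -1.2] T [-0.05  0.    0.03] op 0.386 down [-0.011 -0.007 -1.   ]
{"offset": [[-0.03, 0.1, 0.6], [-0.0, 0.02, 0.08]] , "twist": [-0.01, 0.0] }
```

View pics/w4.png

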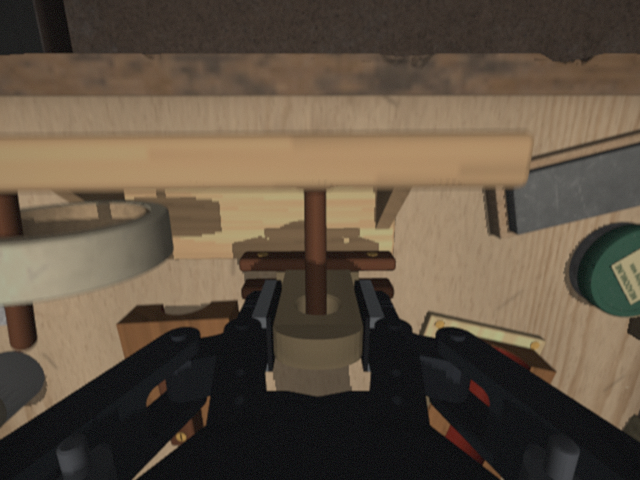

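The peg runs into the hole at (316,300) with no contact force. I'll go further in.

>>> jog_arm(
  offset=[
    [-0.02,0.08,0.6],
    [0,0.02,0.1],
    [0,0,0],
  ],
  twist=[0,0,0],
  jaw=[0,0,0],
)

```text
t: 8.75
tool_pos: [0.6809, -0.0013, 0.1545]
tcp_rot: [0.504, -0.502, 0.499, -0.495]
ft_force: [-0.1, -0.8, -0.6]
opening: 0.389
```

```bash
python3 - <<'E'
from h import *
plan([0.677,-0.001,0.1505],-90,.6)
c=eyes.camera("side"); f=c["frame"][:,:,::-1]
cv2.imwrite("pics/s4.png",cv2.resize(f[150:270,260:420],None,fx=4,fy=4,interpolation=cv2.INTER_CUBIC))
E
```

```text
t 8.75 pos [ 0.6809 -0.0013  0.1545] phi -90.12 F [-0.1 -0.8 -0.6] T [ 0.07 -0.03  0.01] op 0.389 down [-0.01  -0.006 -1.   ]
{"offset": [[-0.01, 0.16, -0.16]] , "twist": [-0.01] }
```

View pics/s4.png

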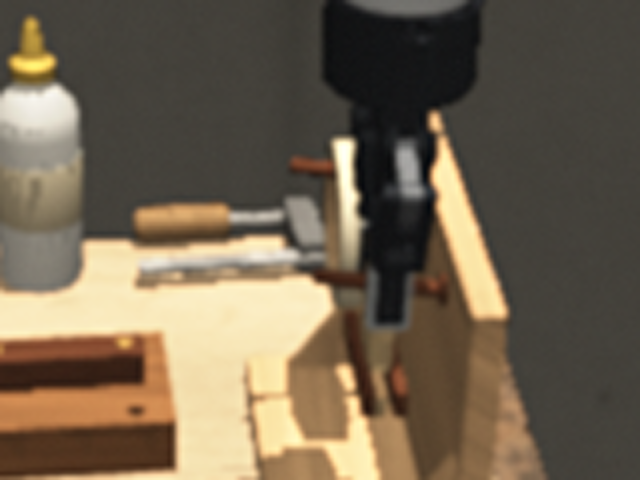

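>>> jog_arm(
  offset=[
    [0,0.12,-0.1],
    [0,0.06,0],
    [0,0,0],
  ],
  twist=[0,0,0],
  jaw=[0,0,0],
)

```text
t: 9.18
tool_pos: [0.6779, -0.0013, 0.1517]
tcp_rot: [0.503, -0.501, 0.5, -0.496]
ft_force: [1.2, 1.2, 0.4]
opening: 0.388
```

>>> jog_arm(
  offset=[
    [0,0,0],
    [0,0,0],
    [0,0,0],
  ],
  twist=[0,0,0],
  jaw=[45,50,75],
)

```text
t: 9.55
tool_pos: [0.6774, -0.0014, 0.1513]
tcp_rot: [0.503, -0.501, 0.5, -0.496]
ft_force: [-1.2, -0.2, -0.4]
opening: 0.697
```

```bash
python3 - <<'E'
from h import *
plan([0.677,-0.001,0.25],-90,.6)
c=eyes.camera("wrist"); cv2.imwrite("pics/w5.png",c["frame"][:,:,::-1])
E
```

```text
t 9.55 pos [ 0.6774 -0.0014  0.1513] phi -90.12 F [-1.2 -0.2 -0.4] T [ 0.01 -0.05 -0.01] op 0.697 down [-0.009 -0.006 -1.   ]
{"offset": [[-0.0, -0.6, -0.0], [-0.0, -0.6, -0.0], [-0.0, -0.6, -0.0], [-0.0, -0.6, -0.0], [-0.01, -0.6, -0.01]] , "twist": [-0.01, -0.0, -0.0, -0.0, -0.0] }
{"offset": [[-0.0, -0.6, -0.0], [-0.01, -0.35, -0.01]] , "twist": [-0.0, -0.0] }
```

View pics/w5.png

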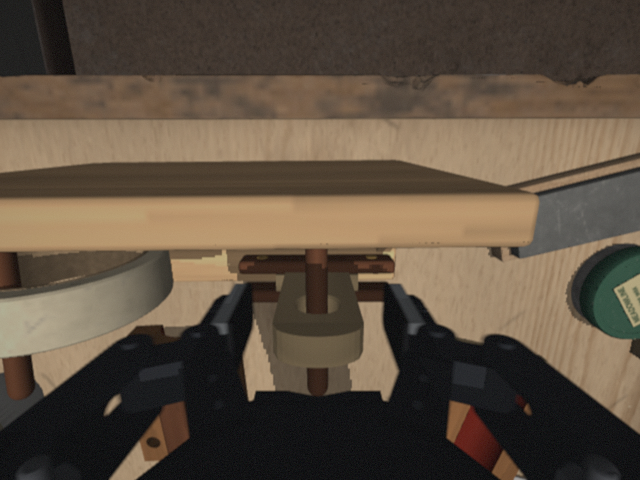

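The gauge hangs on the peg, which shows on both sides of the tab at (316,260) and (317,380). Retreating straight up.

>>> jog_arm(
  offset=[
    [0,-0.5,0],
    [0,-0.9,0],
    [0,-1,0],
    [0,-0.8,0],
  ],
  twist=[0,0,0,0],
  jaw=[75,75,75,85],
)

```text
t: 10.1
tool_pos: [0.6776, -0.0009, 0.234]
tcp_rot: [0.504, -0.502, 0.499, -0.495]
ft_force: [-0.8, -0.4, 0.4]
opening: 0.853
```

```bash
python3 - <<'E'
from h import *
plan([0.470,0.118,0.20],-86.8)
E
```

```text
t 10.1 pos [ 0.6776 -0.0009  0.234 ] phi -90.11 F [-0.8 -0.4  0.4] T [0.01 0.02 0.04] op 0.853 down [-0.012 -0.006 -1.   ]
{"offset": [[-0.57, 0.16, -1.0], [-0.65, 0.17, -1.0], [-0.65, 0.17, -1.0], [-0.65, 0.17, -1.0], [-0.65, 0.17, -1.0]] , "twist": [-0.33, -0.0, -0.0, -0.0, -0.0] }
{"offset": [[-0.65, 0.17, -1.0], [-0.65, 0.17, -1.0], [-0.64, 0.17, -1.0], [-0.04, 0.01, -0.06]] , "twist": [-0.0, -0.0, -0.0, -0.0] }
```

>>> jog_arm(
  offset=[
    [-0.57,0,-1],
    [-0.65,0,-1],
    [-0.65,0,-1],
    [-0.65,0.1,-1],
    [-0.65,0.2,-1],
  ],
  twist=[-0.33,0,0,0,0],
  jaw=[100,100,100,100,100],
)

```text
t: 10.72
tool_pos: [0.5506, 0.0738, 0.2348]
tcp_rot: [0.514, -0.485, 0.488, -0.512]
ft_force: [0.1, 0.0, -0.2]
opening: 0.999
```

```bash
python3 - <<'E'
from h import *
plan([0.470,0.118,0.20],-86.8)
E
```

```text
t 10.72 pos [0.5506 0.0738 0.2348] phi -86.92 F [ 0.1  0.  -0.2] T [ 0.02 -0.03  0.09] op 0.999 down [ 0.002 -0.006 -1.   ]
{"offset": [[-0.62, 0.45, -1.0], [-0.62, 0.44, -1.0], [-0.63, 0.45, -1.0], [-0.07, 0.05, -0.12]] , "twist": [-0.01, -0.0, -0.0, -0.0] }
```

>>> jog_arm(
  offset=[
    [-0.62,0.4,-1],
    [-0.62,0.4,-1],
    [-0.6,0.4,-0.9],
    [0,0,0],
    [0,0,0],
  ],
  twist=[0,0,0,0,0],
  jaw=[100,100,100,100,100],
)

```text
t: 11.35
tool_pos: [0.4744, 0.1188, 0.2089]
tcp_rot: [-0.513, 0.482, -0.489, 0.515]
ft_force: [0.1, 0.2, 0.4]
opening: 0.999
```

```bash
cat >> h.py <<'E'
def rect(P):
    P=P[np.isfinite(P[:,0])]
    if len(P)<4: return None
    (cx,cy),(w,h),a=cv2.minAreaRect((P[:,:2]*1000).astype(np.float32))
    return len(P),round(cx,1),round(cy,1),round(w,1),round(h,1),round(a,2),round(float(np.median(P[:,2])),4)
def sel(W,x0,x1,y0,y1,z0,z1):
    P=W.reshape(-1,3); return P[(P[:,0]>x0)&(P[:,0]<x1)&(P[:,1]>y0)&(P[:,1]<y1)&(P[:,2]>z0)&(P[:,2]<z1)]
E
python3 - <<'E'
from h import *
plan([0.512,0.122,0.045],-86.8)
c=eyes.camera("wrist"); W=cloud(c); np.savez("w6.npz",W=W,**c); cv2.imwrite("pics/w6.png",c["frame"][:,:,::-1])
print(rect(sel(W,.42,.6,.05,.2,.028,.045)),rect(sel(W,.42,.6,.05,.2,.052,.08)))
E
```

```text
t 11.35 pos [0.4744 0.1188 0.2089] phi -86.73 F [0.1 0.2 0.4] T [-0.05  0.02  0.02] op 0.999 down [ 0.011 -0.005 -1.   ]
{"offset": [[-0.01, 1.0, 0.23], [-0.01, 1.0, 0.23], [-0.01, 1.0, 0.23], [-0.0, 1.0, 0.23], [-0.01, 1.0, 0.23]] , "twist": [0.01, -0.0, -0.0, -0.0, -0.0] }
{"offset": [[-0.0, 1.0, 0.23], [-0.0, 0.55, 0.13]] , "twist": [-0.0, -0.0] }
(11715, 511.0, 123.0, 130.3, 100.3, 3.0, 0.0356) (3159, 511.1, 122.9, 99.6, 23.7, 2.68, 0.0595)
```

View pics/w6.png

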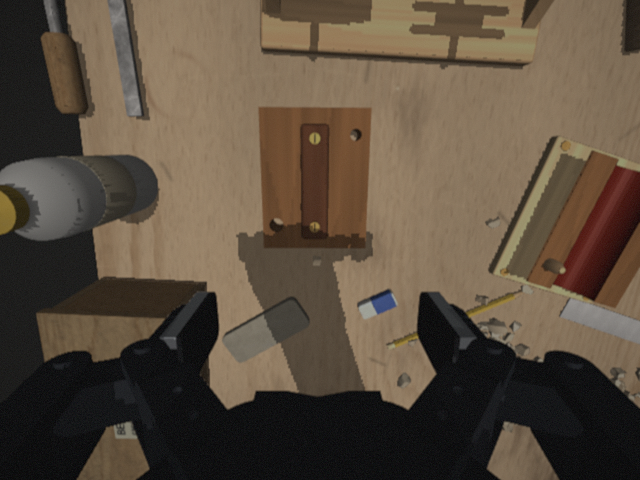

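>>> jog_arm(
  offset=[
    [-0.03,1,0.35],
    [-0.03,1,0.3],
    [0,1,0.3],
    [0,1,0.3],
    [0,1,0.3],
  ],
  twist=[0,0,0,0,0],
  jaw=[100,100,100,100,100],
)

```text
t: 12.02
tool_pos: [0.5252, 0.1196, 0.0857]
tcp_rot: [-0.507, 0.481, -0.494, 0.517]
ft_force: [0.3, -0.4, 0.2]
opening: 1.0
```

```bash
python3 - <<'E'
from h import *
plan([0.511,0.1225,0.040],-87.1)
E
```

```text
t 12.03 pos [0.5252 0.1196 0.0857] phi -87.21 F [ 0.3 -0.4  0.2] T [ 0.   -0.03  0.01] op 1.0 down [ 0.023 -0.003 -1.   ]
{"offset": [[-0.08, 1.0, -0.31], [-0.07, 0.83, -0.25]] , "twist": [-0.01, -0.0] }
```

>>> jog_arm(
  offset=[
    [-0.08,0.3,-0.55],
    [0,0,0],
    [0,0,0],
  ],
  twist=[0,0,0],
  jaw=[100,100,100],
)

```text
t: 12.4
tool_pos: [0.5121, 0.1197, 0.0773]
tcp_rot: [-0.507, 0.482, -0.495, 0.516]
ft_force: [-0.3, 0.0, 0.1]
opening: 1.002
```

```bash
python3 - <<'E'
from h import *
plan([0.511,0.1225,0.040],-87.1)
E
```

```text
t 12.4 pos [0.5121 0.1197 0.0773] phi -87.36 F [-0.3  0.   0.1] T [-0.04  0.03  0.  ] op 1.002 down [ 0.022 -0.003 -1.   ]
{"offset": [[-0.08, 1.0, -0.03], [-0.03, 0.49, -0.01]] , "twist": [-0.03, 0.0] }
```

>>> jog_arm(
  offset=[
    [-0.1,0.6,0],
    [0,0.6,-0.03],
    [0,0.25,0],
    [0,0,0],
  ],
  twist=[-0.03,0,0,0],
  jaw=[100,100,100,100],
)

```text
t: 12.9
tool_pos: [0.513, 0.1224, 0.0398]
tcp_rot: [-0.507, 0.48, -0.494, 0.518]
ft_force: [0.4, -0.3, -0.6]
opening: 1.002
```

```bash
python3 - <<'E'
from h import *
plan([0.511,0.1225,0.040],-87.1)
E
```

```text
t 12.9 pos [0.513  0.1224 0.0398] phi -87.04 F [ 0.4 -0.3 -0.6] T [-0.02  0.05  0.02] op 1.002 down [ 0.025 -0.003 -1.   ]
{"offset": [[-0.01, -0.01, -0.08]] , "twist": [0.01] }
```

Good. Closing on the cleat.

>>> jog_arm(
  offset=[
    [0,0,0],
    [0,0,0],
    [0,0,0],
    [0,0,0],
    [0,0,0],
  ],
  twist=[0,0,0,0,0],
  jaw=[0,0,0,0,0],
)

```text
t: 13.52
tool_pos: [0.5138, 0.1227, 0.0406]
tcp_rot: [-0.507, 0.48, -0.494, 0.519]
ft_force: [-0.2, 0.0, -1.9]
opening: 0.269
```

```bash
python3 - <<'E'
from h import *
plan([0.513,0.1224,0.14],-87.1)
c=eyes.camera("wrist"); W=cloud(c); np.savez("w7.npz",W=W,**c); cv2.imwrite("pics/w7.png",c["frame"][:,:,::-1])
E
```

```text
t 13.53 pos [0.5138 0.1227 0.0406] phi -87.05 F [-0.2  0.  -1.9] T [ 0.05  0.07 -0.03] op 0.269 down [ 0.027 -0.002 -1.   ]
{"offset": [[0.0, -1.0, -0.01], [0.0, -1.0, -0.01], [0.01, -1.0, -0.01], [0.0, -0.97, -0.0]] , "twist": [0.0, 0.0, 0.0, 0.0] }
```

View pics/w7.png

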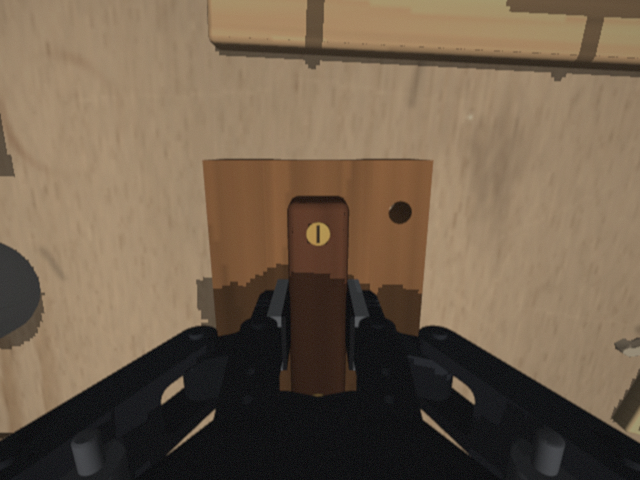

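>>> jog_arm(
  offset=[
    [0,-0.4,0],
    [0,-0.8,0],
    [0,-0.9,0],
    [0,-0.9,0],
    [0,-0.5,0],
  ],
  twist=[0,0,0,0,0],
  jaw=[0,0,0,0,0],
)

```text
t: 14.2
tool_pos: [0.5081, 0.1217, 0.1294]
tcp_rot: [-0.509, 0.481, -0.493, 0.516]
ft_force: [0.4, 0.4, -3.4]
opening: 0.265
```

```bash
python3 - <<'E'
from h import *
plan([0.4808,-0.154,0.130],-104.0,.9)
E
```

```text
t 14.2 pos [0.5081 0.1217 0.1294] phi -87.02 F [ 0.4  0.4 -3.4] T [-0.    0.01 -0.01] op 0.265 down [ 0.019 -0.004 -1.   ]
{"offset": [[0.9, -0.0, -0.14], [0.9, -0.0, 0.02], [0.9, -0.0, 0.13], [0.9, -0.0, 0.13], [0.9, -0.0, 0.13]] , "twist": [1.0, 0.7, -0.0, -0.0, -0.0] }
{"offset": [[0.9, -0.0, 0.13], [0.9, -0.0, 0.13], [0.9, -0.0, 0.14], [0.9, -0.01, 0.13], [0.9, -0.0, 0.14]] , "twist": [-0.0, -0.0, -0.0, -0.0, -0.0] }
{"offset": [[0.9, -0.01, 0.13], [0.9, -0.0, 0.14], [0.17, -0.0, 0.02]] , "twist": [-0.0, -0.0, -0.0] }
```

>>> jog_arm(
  offset=[
    [0.7,0,-0.14],
    [0.9,0,0.02],
    [0.9,0,0.13],
    [0.9,0,0.13],
    [0.9,0,0.13],
  ],
  twist=[0.8,0.9,0,0,0],
  jaw=[0,0,0,0,0],
)

```text
t: 14.82
tool_pos: [0.4949, 0.0133, 0.1304]
tcp_rot: [0.43, -0.553, 0.563, -0.438]
ft_force: [-0.3, -1.0, -3.3]
opening: 0.265
```

>>> jog_arm(
  offset=[
    [0.9,0,0.13],
    [0.9,0,0.13],
    [0.9,0,0.13],
    [0.9,0,0.13],
    [0.6,0,0.1],
  ],
  twist=[0,0,0,0,0],
  jaw=[0,0,0,0,0],
)

```text
t: 15.45
tool_pos: [0.4804, -0.0962, 0.1293]
tcp_rot: [0.431, -0.555, 0.562, -0.437]
ft_force: [-0.3, 0.4, -3.5]
opening: 0.266
```

```bash
python3 - <<'E'
from h import *
plan([0.4808,-0.154,0.130],-104.0,.9)
E
```

```text
t 15.45 pos [ 0.4804 -0.0962  0.1293] phi -104.28 F [-0.3  0.4 -3.5] T [0.06 0.01 0.05] op 0.266 down [ 0.013 -0.003 -1.   ]
{"offset": [[0.9, -0.01, 0.24], [0.9, -0.01, 0.23], [0.44, -0.01, 0.11]] , "twist": [-0.03, 0.0, 0.0] }
```

>>> jog_arm(
  offset=[
    [0.9,0,0.24],
    [0.9,0,0.24],
    [0.25,0,0.11],
    [0,0,0],
    [0,0,0],
  ],
  twist=[-0.03,0,0,0,0],
  jaw=[0,0,0,0,0],
)

```text
t: 16.08
tool_pos: [0.4815, -0.149, 0.1288]
tcp_rot: [0.433, -0.554, 0.559, -0.439]
ft_force: [-0.0, 0.6, -2.9]
opening: 0.265
```

```bash
python3 - <<'E'
from h import *
plan([0.4808,-0.154,0.130],-104.0,.9)
for n in("wrist","side","top"):
    c=eyes.camera(n); W=cloud(c); np.savez(f"{n}8.npz",W=W,**c); f=c["frame"][:,:,::-1]
    if n=="side": f=cv2.resize(f[260:380,180:340],None,fx=4,fy=4,interpolation=cv2.INTER_CUBIC)
    if n=="top": f=cv2.resize(f[240:360,330:490],None,fx=4,fy=4,interpolation=cv2.INTER_CUBIC)
    cv2.imwrite(f"pics/{n}8.png",f)
E
```

```text
t 16.07 pos [ 0.4815 -0.149   0.1288] phi -103.87 F [-0.   0.6 -2.9] T [0.03 0.02 0.05] op 0.265 down [ 0.011 -0.    -1.   ]
{"offset": [[0.2, -0.05, 0.02]] , "twist": [0.01] }
```

View pics/wrist8.png

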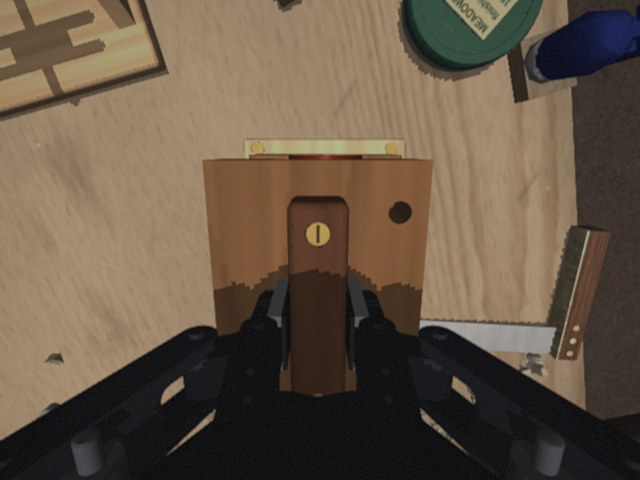

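View pics/side8.png

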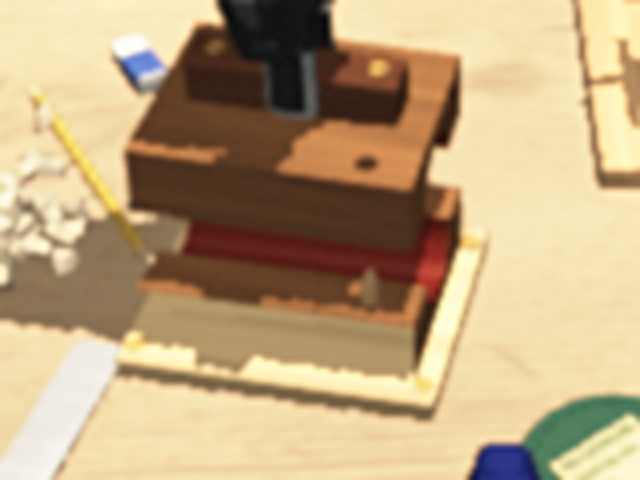

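View pics/top8.png

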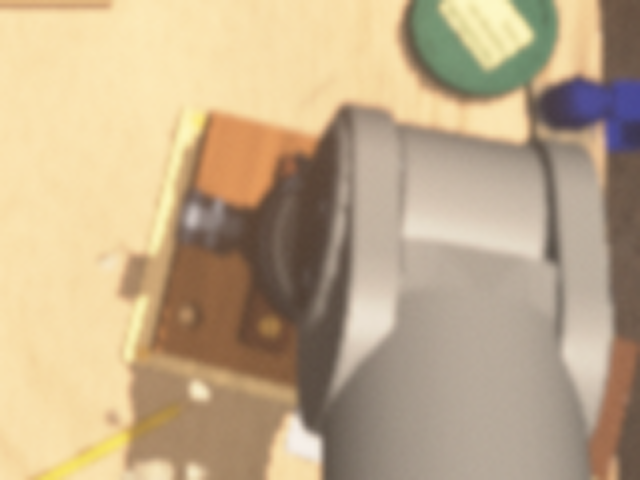

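```bash
python3 - <<'E'
import numpy as np, cv2
from h import *
np.set_printoptions(precision=2,suppress=True)
def edges(P,yaw,W2,L2,ctr):
    a=np.radians(yaw); B=np.array([[np.cos(a),np.sin(a)],[-np.sin(a),np.cos(a)]])
    q=(P[:,:2]-ctr)@B.T*1000
    out={}
    # front edge: max x as function of y
    ys=np.arange(-W2+8,W2-8,3); f=[(y,q[abs(q[:,1]-y)<1.5][:,0].max()) for y in ys if (abs(q[:,1]-y)<1.5).sum()>2]
    f=np.array(f); out['front']=(np.median(f[:,1]), np.degrees(np.polyfit(f[:,0],f[:,1],1)[0]))
    xs=np.arange(-L2,L2-3,2); 
    r=[(x,)+tuple(np.array([q[abs(q[:,0]-x)<1.][:,1].min(),q[abs(q[:,0]-x)<1.][:,1].max()])) for x in xs if (abs(q[:,0]-x)<1.).sum()>10]
    return out,np.array(r)
ctr=np.array([0.4782,-0.1529])
W=np.load("wrist8.npz")["W"]
top=sel(W,.40,.62,-.27,-.02,.116,.132); print("top",len(top),np.median(top[:,2]))
o,r=edges(top,-13.95,50,65,ctr); print(o); print(r[::4])
bd=sel(W,.40,.62,-.27,-.02,.007,.017); bd=bd[:]
o,r=edges(bd,-13.95,61,76,ctr); print(o); print(r[-6:])
# same for w7 (top on bench): 
W=np.load("w7.npz")["W"]
top=sel(W,.43,.62,.05,.2,.028,.044); o,r=edges(top,2.9,50,65,np.array([.511,.123])); print("w7",np.median(top[:,2]),o); print(r[::4])
W=np.load("w1.npz")["W"]
bd=sel(W,.38,.62,-.27,-.02,.007,.017); o,r=edges(bd,-13.95,61,76,ctr); print("w1 board",o); print(r[-6:])
P=sel(W,.38,.62,-.27,-.02,.042,.054); o,r=edges(P,-13.95,50,65,ctr); print("w1 joint",o); print(r[::5])
E
```

```text
top 26230 0.12346495293871626
{'front': (np.float64(64.64177114140816), np.float64(-0.0947304389571691))}
[[-51.   -15.08  23.81]
 [-43.   -14.83  23.69]
 [-33.   -10.5   19.32]
 [-13.   -45.32  54.02]
 [ -5.   -45.03  54.57]
 [  3.   -45.36  54.72]
 [ 11.   -45.46  54.48]
 [ 19.   -45.34  54.69]
 [ 27.   -45.63  54.76]
 [ 35.   -45.5   54.62]
 [ 43.   -45.22  54.96]
 [ 51.   -45.21  54.54]
 [ 59.   -45.03  54.72]]
{'front': (np.float64(76.06092769568536), np.float64(-7.2340226365392475))}
[[ 62.   -60.41  60.88]
 [ 64.   -60.44  60.6 ]
 [ 66.   -60.32  60.44]
 [ 68.   -60.18  60.47]
 [ 70.   -59.9   60.16]
 [ 72.   -60.98  60.87]]
w7 0.035687235127758885 {'front': (np.float64(65.24906128823721), np.float64(-0.07367627080962275))}
[[-51.   -19.95  18.83]
 [-43.   -19.8   18.67]
 [-35.   -15.52  14.39]
 [-13.   -50.33  49.43]
 [ -5.   -50.64  49.15]
 [  3.   -50.35  49.65]
 [ 11.   -50.62  49.47]
 [ 19.   -50.36  49.6 ]
 [ 27.   -50.58  49.38]
 [ 35.   -50.36  49.6 ]
 [ 43.   -50.26  49.64]
 [ 51.   -50.62  49.47]
 [ 59.   -50.55  49.88]]
w1 board {'front': (np.float64(75.6470772533084), np.float64(-7.507222613788411))}
[[ 62.   -60.97  60.47]
 [ 64.   -60.54  60.43]
 [ 66.   -60.28  60.34]
 [ 68.   -60.25  60.2 ]
 [ 70.   -59.84  60.23]
 [ 72.   -60.21  59.99]]
w1 joint {'front': (np.float64(64.48125326475099), np.float64(1.0944259355848336))}
[[-65.   -49.59  49.76]
 [-55.   -49.78  49.38]
 [-45.   -49.67  49.97]
 [-35.   -49.13  49.58]
 [-25.   -49.65  49.09]
 [-15.   -48.99  49.78]
 [ -5.   -49.75  49.36]
 [  5.   -49.08  49.96]
 [ 15.   -49.74  49.54]
 [ 25.   -49.13  49.89]
 [ 35.   -49.85  49.61]
 [ 45.   -49.18  49.24]
 [ 55.   -49.75  49.87]]
```

>>> jog_arm(
  offset=[
    [0.19,0.3,0.02],
    [0,0.3,0],
    [0,0,0],
  ],
  twist=[0,0,0],
  jaw=[0,0,0],
)

```text
t: 16.6
tool_pos: [0.4808, -0.1535, 0.1126]
tcp_rot: [0.434, -0.554, 0.559, -0.439]
ft_force: [-0.4, 0.8, -3.1]
opening: 0.264
```

```bash
cat > meas.py <<'E'
from h import *
np.set_printoptions(precision=4,suppress=True)
def meas(tag):
    c=eyes.camera("wrist"); W=cloud(c); np.savez(f"{tag}.npz",W=W,**c); cv2.imwrite(f"pics/{tag}.png",c["frame"][:,:,::-1])
    o,M,p=state(); zb=o["tool_pos"][2]-.0046
    ctr=np.array([0.4782,-0.1529]); a=np.radians(-13.95); B=np.array([[np.cos(a),np.sin(a)],[-np.sin(a),np.cos(a)]])
    P=sel(W,.40,.62,-.27,-.02,zb-.006,zb+.006)
    pl=np.linalg.lstsq(np.c_[(P[:,:2]-ctr)@B.T,np.ones(len(P))],P[:,2],rcond=None)[0]
    q=(P[:,:2]-ctr)@B.T*1000
    f=np.array([(y,q[abs(q[:,1]-y)<1.5][:,0].max()) for y in range(-38,42,3)])
    r=np.array([(x,q[abs(q[:,0]-x)<1][:,1].min(),q[abs(q[:,0]-x)<1][:,1].max()) for x in range(0,60,2)])
    m=(r[:,1]+r[:,2])/2
    b=(sel(W,.40,.62,-.27,-.02,.007,.017)[:,:2]-ctr)@B.T*1000
    rb=np.array([(b[abs(b[:,0]-x)<1][:,1].min(),b[abs(b[:,0]-x)<1][:,1].max()) for x in range(67,74,1)])
    print("top dx",np.median(f[:,1])-65,"dy",np.median(m),"yaw",np.degrees(np.polyfit(f[:,0],f[:,1],1)[0])*-1,np.degrees(np.polyfit(r[:,0],r[:,1:],1)[0]),"plane slope",pl[:2],"zback",pl[2])
    print("board dx",np.percentile(b[abs(b[:,1])<50][:,0],99)-76,"dy",np.median(rb.mean(1)))
E
python3 - <<'E'
from meas import *
meas("w9"); plan([0.4808,-0.154,0.110],-104.0,.9)
E
```

```text
top dx -0.027142706272641703 dy 0.13199510994376062 yaw 0.15052867323301625 [0.2521 0.3535] plane slope [-0.0165  0.0047] zback 0.10772992299934593
board dx 0.07792940340546295 dy 0.27493223157423685
t 16.65 pos [ 0.4811 -0.1537  0.1129] phi -103.8 F [-0.4 -0.5 -3.7] T [-0.02  0.04  0.  ] op 0.266 down [ 0.011 -0.001 -1.   ]
{"offset": [[0.02, 0.12, -0.01]] , "twist": [0.02] }
```

>>> jog_arm(
  offset=[
    [0,0.2,0],
    [0,0.15,0],
    [0,0,0],
  ],
  twist=[0.02,0,0],
  jaw=[0,0,0],
)

```text
t: 17.02
tool_pos: [0.4814, -0.1536, 0.1037]
tcp_rot: [0.432, -0.555, 0.56, -0.438]
ft_force: [-0.3, 0.5, -3.1]
opening: 0.267
```

```bash
python3 - <<'E'
from meas import *
meas("w10"); plan([0.4808,-0.154,0.0886],-104.0,.9)
E
```

```text
top dx 0.5748736888854893 dy 0.007713743143611396 yaw -0.04952195966506291 [-0.0933 -0.0214] plane slope [-0.0161  0.0045] zback 0.09882977874471087
board dx -0.1744616398046901 dy -0.12898657591253482
t 17.07 pos [ 0.4815 -0.1536  0.1038] phi -104.01 F [ 0.  -0.3 -3. ] T [0.04 0.05 0.03] op 0.265 down [ 0.011 -0.001 -1.   ]
{"offset": [[0.02, 0.61, -0.03]] , "twist": [-0.0] }
```

>>> jog_arm(
  offset=[
    [0,0.15,-0.03],
    [0,0.12,0],
    [0,0,0],
  ],
  twist=[0,0,0],
  jaw=[0,0,0],
)

```text
t: 17.45
tool_pos: [0.481, -0.1535, 0.0968]
tcp_rot: [0.432, -0.554, 0.56, -0.438]
ft_force: [-0.4, 0.4, -3.4]
opening: 0.263
```

```bash
python3 - <<'E'
from h import *
plan([0.4808,-0.154,0.0886],-104.0,.9)
E
```

```text
t 17.45 pos [ 0.481  -0.1535  0.0968] phi -104.01 F [-0.4  0.4 -3.4] T [-0.01 -0.01  0.03] op 0.263 down [ 0.012 -0.001 -1.   ]
{"offset": [[0.02, 0.33, -0.0]] , "twist": [-0.0] }
```

Face is about 10 mm below the dowel tops with no contact force. Continuing.

>>> jog_arm(
  offset=[
    [0,0.12,0],
    [0,0.1,0],
    [0,0,0],
  ],
  twist=[0,0,0],
  jaw=[0,0,0],
)

```text
t: 17.82
tool_pos: [0.4811, -0.1535, 0.091]
tcp_rot: [0.432, -0.554, 0.56, -0.438]
ft_force: [0.2, -0.1, -2.9]
opening: 0.268
```

>>> jog_arm(
  offset=[
    [0,0.08,0],
    [0,0,0],
  ],
  twist=[0,0],
  jaw=[0,0],
)

```text
t: 18.08
tool_pos: [0.4815, -0.1536, 0.0894]
tcp_rot: [0.432, -0.554, 0.56, -0.439]
ft_force: [-1.0, -0.5, -1.0]
opening: 0.26
```

```bash
python3 - <<'E'
from h import *
plan([0.4808,-0.154,0.0886],-104.0,.9)
E
```

```text
t 18.07 pos [ 0.4815 -0.1536  0.0894] phi -104.02 F [-1.  -0.5 -1. ] T [-0.06  0.15 -0.02] op 0.26 down [ 0.013 -0.001 -1.   ]
{"offset": [[0.02, 0.03, -0.02]] , "twist": [-0.0] }
```

>>> jog_arm(
  offset=[
    [0,0.06,0],
    [0,0,0],
  ],
  twist=[0,0],
  jaw=[0,0],
)

```text
t: 18.32
tool_pos: [0.4817, -0.1536, 0.0893]
tcp_rot: [0.432, -0.554, 0.56, -0.438]
ft_force: [-1.5, -0.6, 0.1]
opening: 0.263
```

>>> jog_arm(
  offset=[
    [0,0.06,0],
    [0,0,0],
  ],
  twist=[0,0],
  jaw=[0,0],
)

```text
t: 18.58
tool_pos: [0.4818, -0.1536, 0.0891]
tcp_rot: [0.432, -0.554, 0.561, -0.438]
ft_force: [-0.0, -0.2, 0.3]
opening: 0.265
```

```bash
python3 - <<'E'
from meas import *
plan([0.4808,-0.154,0.0886],-104.0,.9)
meas("w11")
E
```

```text
t 18.57 pos [ 0.4818 -0.1536  0.0891] phi -104.02 F [-0.  -0.2  0.3] T [-0.18  0.09 -0.02] op 0.265 down [ 0.013 -0.002 -1.   ]
{"offset": [[0.02, 0.02, -0.03]] , "twist": [-0.0] }
top dx 1.0285470481269954 dy 0.02199041781285871 yaw -0.07021544114076915 [-0.1315  0.0514] plane slope [-0.01    0.0024] zback 0.08428553476473918
board dx 0.022399857992397187 dy 0.2156612787488399
```

>>> jog_arm(
  offset=[
    [0,0,-0.03],
    [0,0,0],
    [0,0,0],
  ],
  twist=[0,0,0],
  jaw=[0,40,40],
)

```text
t: 19.0
tool_pos: [0.4819, -0.1537, 0.0888]
tcp_rot: [0.432, -0.554, 0.561, -0.439]
ft_force: [0.5, -1.3, 1.0]
opening: 0.402
```

```bash
python3 - <<'E'
from meas import *
plan([0.4808,-0.154,0.0886],-104.0,.9)
meas("w12")
E
```

```text
t 19.0 pos [ 0.4819 -0.1537  0.0888] phi -104.03 F [ 0.5 -1.3  1. ] T [-0.05  0.02 -0.  ] op 0.402 down [ 0.015 -0.002 -1.   ]
{"offset": [[0.02, 0.01, -0.04]] , "twist": [-0.0] }
top dx 0.6114767063577062 dy 0.0886483739530668 yaw 0.21771825347913332 [-0.1471  0.0661] plane slope [-0.0014  0.0009] zback 0.08370955072142738
board dx -0.3138812707828009 dy -0.044547487077629455
```

Released, the upper half has settled flat: slope about 0.001 and its back at 83.7 mm, against an expected 84. Now I'll regrip and push.

>>> jog_arm(
  offset=[
    [0,0,0],
    [0,0,0],
    [0,0,0],
  ],
  twist=[0,0,0],
  jaw=[0,0,0],
)

```text
t: 19.42
tool_pos: [0.4821, -0.1537, 0.089]
tcp_rot: [0.431, -0.553, 0.561, -0.439]
ft_force: [-1.1, -0.2, 1.1]
opening: 0.263
```

>>> jog_arm(
  offset=[
    [0,0.15,0],
  ],
  twist=[0],
  jaw=[0],
)

```text
t: 19.55
tool_pos: [0.4821, -0.1537, 0.0888]
tcp_rot: [0.432, -0.554, 0.561, -0.438]
ft_force: [-16.5, 4.2, 52.0]
opening: 0.268
```

```bash
python3 - <<'E'
from meas import *
plan([0.4808,-0.154,0.0886],-104.0,.9)
for i in range(4):
    eyes.camera("wrist"); o=readout.get_obs(); print(o["t"],o["ft_force"],o["ft_torque"],o["tool_pos"])
E
```

```text
t 19.55 pos [ 0.4821 -0.1537  0.0888] phi -104.05 F [-16.5   4.2  52. ] T [ 1.02  3.36 -0.02] op 0.268 down [ 0.013 -0.002 -1.   ]
{"offset": [[0.02, 0.01, -0.05]] , "twist": [-0.0] }
19.6 [-11.0863   2.4365  31.3827] [0.7171 2.2589 0.0658] [ 0.4821 -0.1537  0.0889]
19.65 [-10.3467   2.9251  30.4104] [ 0.6281  2.2155 -0.0092] [ 0.4821 -0.1537  0.0889]
19.7 [-11.0331   2.7622  29.4619] [0.6677 2.2297 0.0129] [ 0.4821 -0.1537  0.0889]
19.75 [-10.4279   3.3243  29.0916] [0.6357 2.1576 0.0817] [ 0.4821 -0.1537  0.0889]
```

>>> jog_arm(
  offset=[
    [0,0,0],
    [0,0.05,-0.02],
  ],
  twist=[0,0],
  jaw=[0,0],
)

```text
t: 20.0
tool_pos: [0.4819, -0.1536, 0.0889]
tcp_rot: [0.431, -0.553, 0.562, -0.439]
ft_force: [-2.3, 1.0, 11.3]
opening: 0.265
```

```bash
python3 - <<'E'
from meas import *
for i in range(6):
    eyes.camera("wrist"); o=readout.get_obs(); print(o["t"].__round__(2),o["ft_force"],o["ft_torque"],o["tool_pos"])
E
```

```text
20.05 [-1.9718  0.9621  8.2041] [0.1692 0.4167 0.0049] [ 0.4819 -0.1536  0.089 ]
20.1 [-1.0134  0.9316  9.23  ] [0.2083 0.4643 0.0187] [ 0.4819 -0.1537  0.089 ]
20.15 [-1.8842  0.9331  8.2371] [ 0.1381  0.4618 -0.0104] [ 0.4819 -0.1537  0.089 ]
20.2 [-2.4374  1.0568  7.8627] [0.2426 0.4675 0.043 ] [ 0.4819 -0.1536  0.089 ]
20.25 [-1.474   1.5217  8.7872] [0.1408 0.519  0.0526] [ 0.4819 -0.1536  0.089 ]
20.3 [-1.6803  0.9671  9.3863] [0.2206 0.4915 0.0154] [ 0.4819 -0.1537  0.089 ]
```

>>> jog_arm(
  offset=[
    [0,0.085,-0.035],
  ],
  twist=[0],
  jaw=[0],
)

```text
t: 20.42
tool_pos: [0.4819, -0.1537, 0.0889]
tcp_rot: [0.431, -0.553, 0.562, -0.439]
ft_force: [-7.7, 1.8, 26.1]
opening: 0.269
```

```bash
python3 - <<'E'
from meas import *
for i in range(8):
    eyes.camera("wrist"); o=readout.get_obs(); print(o["t"].__round__(2),o["ft_force"],o["ft_torque"],o["tool_pos"])
E
```

```text
20.48 [-5.1432  1.1921 18.8387] [0.3246 1.0747 0.0196] [ 0.4819 -0.1537  0.0889]
20.52 [-4.7836  1.4871 17.6438] [0.4083 1.1188 0.0636] [ 0.4819 -0.1537  0.0889]
20.57 [-5.5855  1.5336 17.5898] [0.3492 1.1575 0.0383] [ 0.4819 -0.1537  0.0889]
20.62 [-5.7734  1.205  17.9682] [0.412  1.1171 0.0471] [ 0.4819 -0.1537  0.0889]
20.68 [-5.1516  1.9712 18.0238] [0.2821 1.1454 0.067 ] [ 0.4819 -0.1536  0.0889]
20.73 [-5.124   1.658  18.1955] [0.3414 1.1486 0.0544] [ 0.482  -0.1537  0.0889]
20.77 [-4.7409  1.5341 20.1303] [0.3922 1.1129 0.0035] [ 0.4819 -0.1536  0.0889]
20.82 [-5.3957  1.9141 18.7677] [0.3388 1.1846 0.0144] [ 0.482  -0.1537  0.089 ]
```

>>> jog_arm(
  offset=[
    [0,0.072,-0.08],
  ],
  twist=[0],
  jaw=[0],
)

```text
t: 20.95
tool_pos: [0.4819, -0.1536, 0.089]
tcp_rot: [0.43, -0.552, 0.563, -0.44]
ft_force: [0.5, 0.0, 9.4]
opening: 0.262
```

```bash
python3 - <<'E'
from meas import *
for i in range(6):
    eyes.camera("wrist"); o=readout.get_obs(); print(o["t"].__round__(2),o["ft_force"],o["ft_torque"],o["tool_pos"])
meas("w13")
for n in("side","top"):
    c=eyes.camera(n); W=cloud(c); np.savez(f"{n}13.npz",W=W,**c); f=c["frame"][:,:,::-1]
    f=cv2.resize(f[150:390,200:420] if n=="side" else f[160:360,230:500],None,fx=2.5,fy=2.5,interpolation=cv2.INTER_CUBIC)
    cv2.imwrite(f"pics/{n}13.png",f)
o=readout.get_obs(); print(o["t"].__round__(2),o["ft_force"],o["ft_torque"])
E
```

```text
21.0 [-1.2809  0.2927 11.8257] [0.1266 0.4699 0.0199] [ 0.482  -0.1537  0.089 ]
21.05 [-1.3285  0.8899 13.1713] [0.2187 0.5152 0.0186] [ 0.4819 -0.1537  0.0889]
21.1 [-1.234   0.2208 13.0014] [0.2086 0.5054 0.0106] [ 0.482  -0.1537  0.089 ]
21.15 [-1.0287  0.3427 12.4454] [0.1764 0.5152 0.0869] [ 0.482  -0.1537  0.0889]
21.2 [-1.8822  0.2163 13.7897] [0.188 0.53  0.048] [ 0.482  -0.1536  0.0889]
21.25 [-1.8113 -0.7909 13.5268] [0.2155 0.5052 0.005 ] [ 0.4819 -0.1537  0.089 ]
top dx 0.49813722077901446 dy 0.06737471615659807 yaw 0.05324376848516896 [-0.2256 -0.1413] plane slope [-0.0006  0.0006] zback 0.08368509041676284
board dx -0.40353879229527934 dy 0.042063414782205655
21.4 [-1.3355  0.6747 12.9659] [0.1697 0.5627 0.0568]
```

View pics/side13.png

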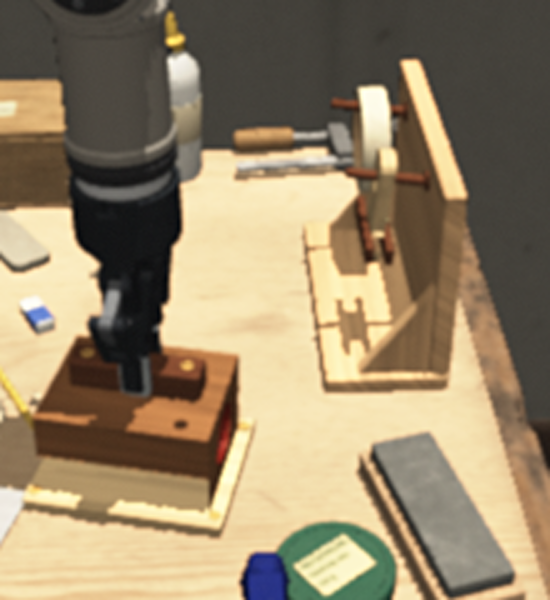

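View pics/top13.png

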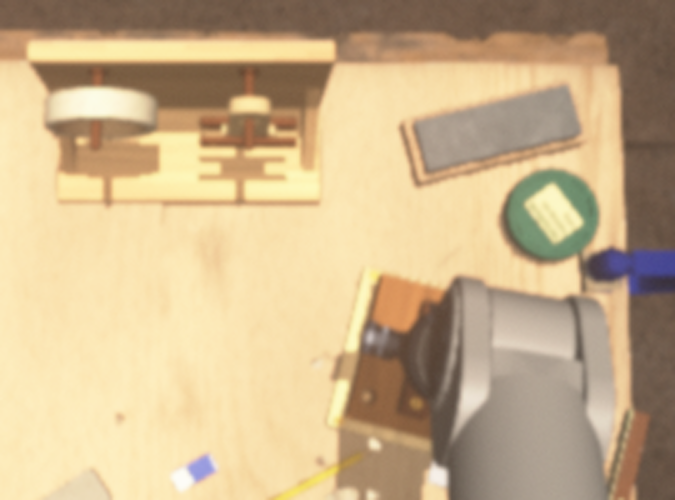

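The side view shows the joint closed with no gap and the gauge hanging on its peg. The top view shows the same on the rack. The push is 13 N, so I'll trim it up slightly.

>>> jog_arm(
  offset=[
    [0,0.082,-0.08],
  ],
  twist=[0],
  jaw=[0],
)

```text
t: 21.52
tool_pos: [0.482, -0.1537, 0.0889]
tcp_rot: [0.43, -0.551, 0.564, -0.44]
ft_force: [-3.9, 0.5, 17.0]
opening: 0.262
```

```bash
python3 - <<'E'
from meas import *
F=[]
for i in range(12):
    eyes.camera("wrist"); o=readout.get_obs(); F.append(o["ft_force"])
F=np.array(F); print(o["t"],F[3:].mean(0),F[:,2],o["opening"])
E
```

```text
22.125 [-2.2218  0.3983 14.9576] [14.3903 14.1589 14.8054 15.4876 15.5015 14.8736 15.1424 14.8731 15.0198
 14.3044 14.4781 14.9378] 0.26484090627511303
```

A steady 15.0 N. Handing in.

```bash
python3 - <<'E'
from rig import job
print(job.hand_in())
E
```

```text
the job is handed in; nothing more can be done
None
```

The job is done and was handed in at about 22 s of the 54 s allowed; no verdict came back.

**Gauge:** I lifted it out of the lower half, hung it by its hole on the free peg and let go. The last top and side pictures still show it hanging there.

**Upper half:** I set it on the dowels with the large hole on the large dowel. I opened the jaws once so it could settle flat, then gripped the cleat again. My last wrist-camera check put its back at 83.7 mm, against 84 mm when fully closed. The slope was about 0.001, and it was within about 1 mm of the lower half's position.

**Push:** The last readings were steady at about 15.0 N down (14.2 to 15.5 N), with about 2 N sideways and the hand still gripping the cleat.

**Things to know:**
- My first push overshot to 52 N for a moment and held near 30 N for about 0.3 s before I backed it off. I took it as going through the fingers, so under the 120 N wrist limit and not a press by the gripper's body. Later trims peaked at 26 N and then 17 N.
- The tool was tilted by about 0.01 to 0.03 rad during the work, which I could not correct through this interface. The joint still closed flat.
- The cameras disagreed with each other by up to about 3 mm, so I fitted the joint using the wrist camera alone.

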